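# Turn the order tags over into the drawer

## Task

Turn all the order tags lying on the rubber mat over for the next shift. First push the turner's open side door shut until it seats on its catch; then take each tag as it lies, plain side up, and let it go on the sloping ramp so that it slides through the twisted guide and lands emblem side up in the drawer. When every tag is in, slide the lock on the roof fully aside, pull the drawer right out and leave it open with the tags in it, without knocking over the shot glass, the waisted glass or the red cup.

Things in the scene. Friction and masses are not known exactly. Their poses are not given: they have to be found in the camera images.
- turner: tag turner, grey and steel, fixed to the counter, placed and yawed differently each start. Origin on the counter under the middle of its drawer housing's rear end; +x away from the robot, +y from the housing toward the raised ramp, z up. Housing: x +-60 mm, y -137 to +20 mm, roof top 75 mm high. Base plate 124 mm wide, 6 mm thick, y -140 to +240 mm
- ramp (a point): point on the inlet ramp's surface where a tag's middle is to be let go; rotation as the turner's. Steel plate 124 mm wide (x), 90 mm long, falling at 45 degrees toward turner -y: its upward normal is (0,-0.707,0.707). Polished: tags slide easily on it. Side lips 116 mm apart; lower half has 20 mm high walls narrowing to the slot mouth. Clear above along the normal
- slot_mouth (a point): centre of the twisted guide's mouth at the ramp's foot, 55 mm down the slope from point ramp and 10 mm off its plane. Wire guide, slot 47 x 20 mm, falls at 45 degrees toward turner -y into the drawer's rear, turning 180 degrees about its own axis. A tag let go on the ramp, long axis down the slope, within 10 mm and 10 degrees, slides through in about 1 s
- drawer_floor (a point): middle of the drawer's inner floor, 14 mm above the counter; moves with the drawer, axes as the turner's. Inside 92 mm (x) by 127 mm (y, -65 to +62 from here), side walls 22 mm, rear wall (+y) 16 mm above the floor. While shut it is covered by the housing: tags come in only through the guide
- drawer_handle (a point): middle of the drawer's bar handle at the turner's -y end: 10 mm round steel bar, 64 mm long along turner x, 66 mm above the counter, 50 mm in front of the drawer's front panel (panel top 69 mm high)
- drawer (a joint): drawer slide, m: 0 home, 0.085 fully out (toward turner -y); friction about 2 N. While locked, a steel post that stands up from the drawer through the roof runs against the bolt
- lock (a joint): lock slide, a bolt on the housing roof, m: 0 to 0.004 (locked) at the start, 0.030 fully free; slides toward turner +x, away from the robot; the drawer's post is clear from 0.016 on. Friction about 1.5 N, stays where it is left
- lock_knob (a point): middle of the black knob on the lock bolt, moves with it, 97 mm above the counter: 16 mm (x) by 26 mm (y) by 16 mm high, its top 8 mm above this point, the 9 mm wide bolt below it. The drawer's post (8 mm square, top 90 mm above the counter) stands beside the bolt, 19 mm from here toward turner -x and 9 mm toward +y
- door (a joint): side door hinge, rad: 0 fully shut behind its spring ball catch, grows as it opens outward (toward the robot, turner -x); 0.4 to 0.8 at the start. Nearly free until the last 0.1 rad, where the catch takes about 5 N at the free edge; it stays shut by itself
- door_edge (a point): point on the door's outer face, 60 mm from the hinge, 37 mm above the counter, moves with the door. Door: 86 mm long, 10 to 64 mm above the counter, 6 mm thick, with a 4 mm proud steel lip 80 to 88 mm from the hinge. When shut, the catch's bracket sticks out 10 mm past the face over that lip, 73 to 84 mm above the counter
- door_hinge (a point): the door's vertical hinge axis, 37 mm above the counter; from here the shut door runs toward turner +y, in the side of the housing that faces the robot
- tag_1: order tag: flat wooden plate with round ends, 68 mm long (its y), 40 mm wide (its x; sides straight over the middle 28 mm), 6 mm thick, about 40 g. Origin in the middle of the face with raised rim and ring emblem, which looks along its -z; +z is the plain face, up at the start, lying on a fixed black rubber mat 3 mm thick; a coffee machine front (110 mm high) stands 30 mm behind the mat. Absent in some starts
- tag_2: order tag: flat wooden plate with round ends, 68 mm long (its y), 40 mm wide (its x; sides straight over the middle 28 mm), 6 mm thick, about 40 g. Origin in the middle of the face with raised rim and ring emblem, which looks along its -z; +z is the plain face, up at the start, lying on a fixed black rubber mat 3 mm thick; a coffee machine front (110 mm high) stands 30 mm behind the mat. Absent in some starts
- tag_3: order tag: flat wooden plate with round ends, 68 mm long (its y), 40 mm wide (its x; sides straight over the middle 28 mm), 6 mm thick, about 40 g. Origin in the middle of the face with raised rim and ring emblem, which looks along its -z; +z is the plain face, up at the start, lying on a fixed black rubber mat 3 mm thick; a coffee machine front (110 mm high) stands 30 mm behind the mat. Absent in some starts
- tag_4: order tag: flat wooden plate with round ends, 68 mm long (its y), 40 mm wide (its x; sides straight over the middle 28 mm), 6 mm thick, about 40 g. Origin in the middle of the face with raised rim and ring emblem, which looks along its -z; +z is the plain face, up at the start, lying on a fixed black rubber mat 3 mm thick; a coffee machine front (110 mm high) stands 30 mm behind the mat. Absent in some starts
- tag_5: order tag: flat wooden plate with round ends, 68 mm long (its y), 40 mm wide (its x; sides straight over the middle 28 mm), 6 mm thick, about 40 g. Origin in the middle of the face with raised rim and ring emblem, which looks along its -z; +z is the plain face, up at the start, lying on a fixed black rubber mat 3 mm thick; a coffee machine front (110 mm high) stands 30 mm behind the mat. Absent in some starts
- shot_glass: small clear shot glass, 48 mm across, 59 mm tall, standing just beyond the tags; origin under its middle
- glass: clear waisted glass, 64 mm across, 88 mm tall, behind the turner; origin under its middle
- cup: red espresso cup with handle, 58 x 85 x 51 mm, at the left; origin under its middle

How it is judged:
By the outcome, as a careful person would: the job done as asked, in the order asked, and still so for the second after the job is handed in, with the robot touching nothing.
Of tag_1, tag_2, tag_3, tag_4, tag_5 only 3 to 5 are there at a start; the rules pass over those that are not, and their reading is None.
At some moment in a run one of tag_1, tag_2, tag_3, tag_4, tag_5 may be knocked a few centimetres aside while the robot is not near it.
It also fails if it takes over 210 s, if anything falls off the work surface, if the arm or the gripper's body presses on something with over 40 N, if the wrist force passes 120 N, or if a joint passes its speed limit or range.

## Robot

A 6-joint arm with a two-finger parallel gripper is mounted at the origin on a cart in front of the work surface, level with it; the furniture and walls round the work are solid. World frame = base frame: x ahead of the robot, y to its left, z up, the work surface at z = 0. Lengths are in m, angles in rad, forces in N, time in s.
With the tool pointing down it reaches from about 0.25 to 0.725 m from the base axis. Payload 4 kg.
Tool frame: the origin (TCP) lies between the finger pads; the fingertips stand 25 mm ahead of it and the grasp point (between the pads) lies 6 mm ahead of it; z points along the fingers, y is the line along which they close (so a half turn about z gives the same grasp; the last joint's range is limited). The gripper opens to 85 mm and grips with 20 to 120 N. Pads are 22 mm wide; open, the fingers measure 114 mm over their backs; the gripper's body (76 mm by 85 mm) begins 54 mm behind the grasp point. The pads swing forward as they close: fully open they stand 13 mm farther back than shut.
Start: joints at [1.331, 0.241, 0.005, 1.335, 0, 1.571], TCP at [0.119, 0.486, 0.256] pointing down, gripper open.
Joint ranges: [-2.72, 2.72], [-1.05, 1.87], [-1.09, 1.28], [-1.99, 2.15], [-1.42, 1.44], [-3.14, 3.14]. Speed limits (rad/s): [2.79, 2.79, 3.14, 3.14, 3.14, 3.14].

## Interface

Orientations are given as a unit quaternion [x, y, z, w].
In Python, from workcell import bot gives the robot as it stands. The module is installed in compiled form; this text tells all that it offers.
- The arm moves only by the shell command python3 -m pendant 'ROWS'. ROWS is JSON, one flat list of numbers, 7 for each row, row after row: the shift along the tool's x, y, z normalised to -1 to 1, where 1 is 0.5 m, then the turn, a rotation vector about the tool's x, y, z normalised to -1 to 1, where 1 is 180 degrees, then the opening, from 0 (shut) to 1 (fully open). In form: [tx, ty, tz, ax, ay, az, fingers, tx, ty, tz, ax, ay, az, fingers, ...]. A call has exactly 10 rows; each row is the pose to reach, as a shift and turn from the pose commanded when the call began, along the tool's axes at that moment, turning the shorter way round; what a row does not reach only later rows make up. A row lasts 1/12 s, in which the tool goes at most 41.7 mm and 7.16 degrees, less where a joint would pass 70% of its speed; a pose out of reach is approached as far as the arm can. A call with a number of a shift or a turn outside -1 to 1 is refused whole. A call with a gripper value outside its range is refused whole. The fingers move at their own pace and stop on an object; the grip force is fixed at half the most. Time passes only in rows, so rows that repeat a pose let the fingers close, or fill a call up. It gives the time, the measured TCP pose, the force, the opening and the grip force at its end, in the units of the state.
- bot.get_obs(): the state, without advancing time (a new reading comes with each control period).
- bot.camera(name): name is "scene" or "top"; returns a dict with "pixels" (384x512x3 uint8, red, green, blue), "mtx" (3x3 intrinsics, pixels), "cam_to_world" (4x4, takes a point from camera to world coordinates). Camera axes: x right, y up, looking along -z (the intrinsics and any distortion apply to the point x, -y, -z); pixel columns grow to the right and rows downward; lengths in m; the calibration is good to about 2 mm. A picture is of the moment at which its call begins. There is no depth.
- bot.job_done(): hands the job in; it is judged then, once.
The state is a dict: "clock": time; "joint_pos": joint angles; "joint_vel": joint speeds; "tau": joint torques, N m; "eef_pos": TCP position; "tool_rot": TCP orientation; "ft_force": force on the tool from outside, world axes, zero at the start; "ft_torque": the same for the moment, N m; "grip_width": finger opening in m; "grasp_force": force on a finger pad.
Only numpy, scipy, OpenCV 4.12 (cv2) and the standard library are available. Lean on these libraries where they do the work, as an engineer would, in place of code of your own. Each camera call takes 0.05 s, during which the arm holds its last target. There are 200 camera calls.

## Working session

There is one attempt and no reset: what is moved stays moved. The work goes in short steps, Python scripts to look and compute and a shell command to move; the robot and the scene stay as the last step left them, time stands still between calls to the robot, and variables do not carry over. Pictures are saved under pics/ and viewed, at most 14 in all, crops included, and the job is handed in when it is done.

```bash
mkdir -p pics; ls; python3 - <<'E'
from workcell import bot
import cv2,numpy as np
o=bot.get_obs();print(o)
for n in("scene","top"):
    c=bot.camera(n);print(n,c["mtx"].tolist(),np.round(c["cam_to_world"],4).tolist(),[k for k in c])
    cv2.imwrite(f"pics/{n}0.png",cv2.resize(c["pixels"][:,:,::-1],(800,600),interpolation=cv2.INTER_CUBIC))
E
```

```text
pics
{'clock': 0.0, 'joint_pos': array([ 1.33097452e+00,  2.41424776e-01,  3.71014582e-03,  1.33522184e+00,
       -3.29012578e-05,  1.57081498e+00]), 'joint_vel': array([-5.88057599e-04,  7.92553962e-05, -1.42437550e-03,  8.09253093e-04,
       -7.01060964e-04, -1.32707700e-03]), 'tau': array([-2.13623171e-04, -3.72316396e+01,  2.52409154e+01,  1.69322337e-02,
        1.96017623e-05,  4.86629872e-06]), 'eef_pos': array([0.11863238, 0.48511021, 0.25540166]), 'tool_rot': array([ 1.19632922e-01,  9.92817616e-01, -1.06435615e-03, -1.11663496e-04]), 'ft_force': array([-0.03775923,  0.39528389,  0.50868509]), 'ft_torque': array([-0.00888248,  0.0142058 , -0.04039619]), 'grasp_force': 0.0, 'grip_width': 0.08528487838922734}
scene [[372.9813029619379, 0.0, 254.77098642515074], [0.0, 372.9813029619379, 189.2860402453704], [0.0, 0.0, 1.0]] [[-0.7861, 0.4031, -0.4686, -0.1747], [-0.618, -0.4944, 0.6113, 1.0495], [0.0147, 0.7701, 0.6378, 1.1399], [0.0, 0.0, 0.0, 1.0]] ['pixels', 'mtx', 'cam_to_world']
top [[464.4973570321589, 0.0, 249.83600119654966], [0.0, 464.4973570321589, 192.90791831156324], [0.0, 0.0, 1.0]] [[-0.0124, 0.9887, -0.1491, 0.2855], [-0.9999, -0.0136, -0.0068, 0.1082], [-0.0087, 0.149, 0.9888, 1.6918], [0.0, 0.0, 0.0, 1.0]] ['pixels', 'mtx', 'cam_to_world']
```

View pics/scene0.png

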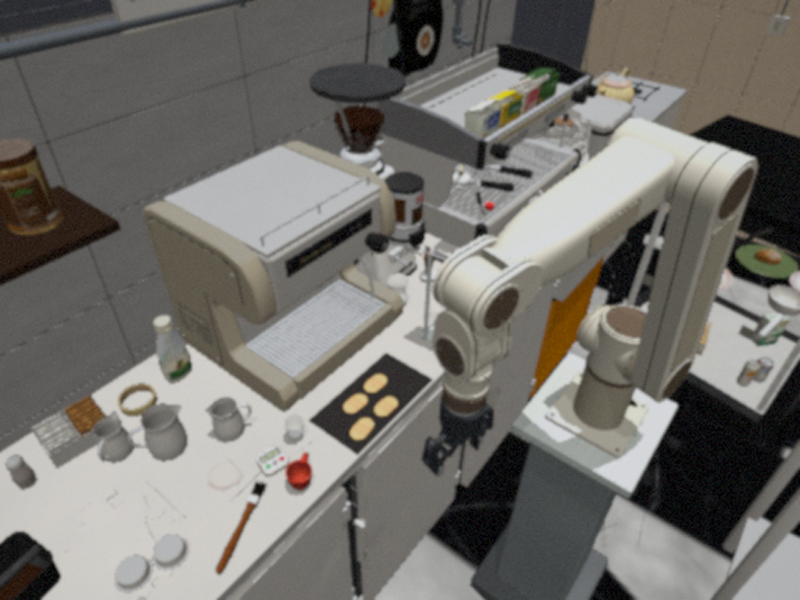

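View pics/top0.png

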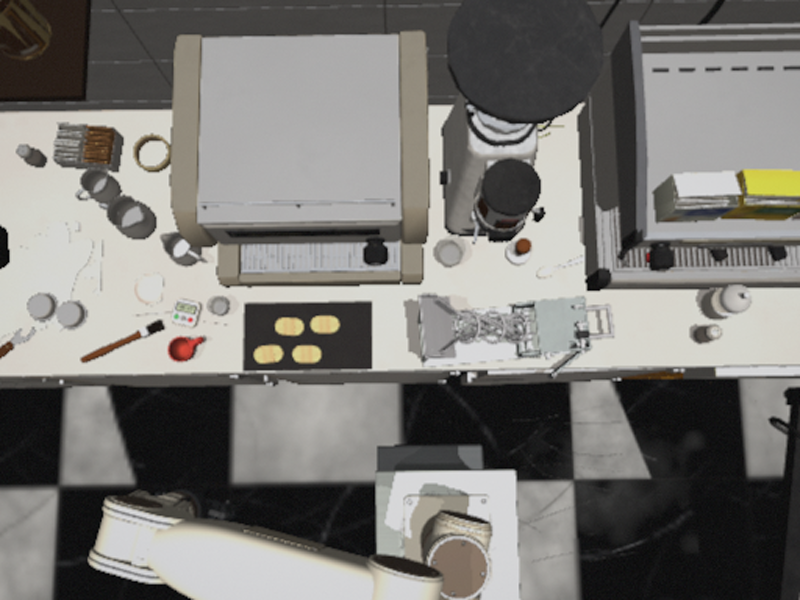

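The scene view shows the red cup and shot glass to the left of the mat, with the arm hiding the turner. The top view (800x600) shows four tags on the mat at about (290,326), (325,324), (268,354) and (307,354). The turner runs from its ramp at (435,325) to the handle at (600,320), and the door is open at (570,360).

```bash
cat > h.py <<'E'
from workcell import bot
import cv2,numpy as np
from scipy.spatial.transform import Rotation as R
def ray(c,uv):
    K=c["mtx"];T=c["cam_to_world"]
    d=np.array([(uv[0]-K[0,2])/K[0,0],-(uv[1]-K[1,2])/K[1,1],-1]);return T[:3,3],T[:3,:3]@d
def onz(c,uv,z):
    p,d=ray(c,uv);return p+d*(z-p[2])/d[2]
def proj(c,P):
    T=c["cam_to_world"];q=(np.atleast_2d(P)-T[:3,3])@T[:3,:3];q=q*[1,-1,-1];q=q@c["mtx"].T
    return q[:,:2]/q[:,2:]
def tri(c1,u1,c2,u2):
    p1,d1=ray(c1,u1);p2,d2=ray(c2,u2)
    s=np.linalg.lstsq(np.c_[d1,-d2],p2-p1,rcond=None)[0];a=p1+d1*s[0];b=p2+d2*s[1]
    return (a+b)/2,np.linalg.norm(a-b)
def blobs(c,lo=25,box=None):
    im=c["pixels"].astype(int);m=((im[...,0]>150)&(im[...,0]-im[...,2]>lo)&(im[...,0]-im[...,1]<80)).astype(np.uint8)
    if box is not None:
        k=np.zeros_like(m);x0,y0,x1,y1=box;k[y0:y1,x0:x1]=1;m*=k
    n,l,s,ce=cv2.connectedComponentsWithStats(m)
    out=[]
    for i in range(1,n):
        if s[i,4]>40:
            cnt=cv2.findContours((l==i).astype(np.uint8),0,1)[0][0]
            out.append((ce[i],s[i,4],np.argwhere(l==i)[:,::-1]))
    return out
def tags(c,z=0.009,box=(155,190,240,240)):
    r=[]
    for ce,a,px in blobs(c,25,box):
        W=np.array([onz(c,p,z)[:2] for p in px]);m=W.mean(0);w,v=np.linalg.eigh(np.cov((W-m).T));d=v[:,1]
        r.append((m,np.degrees(np.arctan2(d[1],d[0]))%180,a,4*np.sqrt(w),ce))
    return r
def crop(c,x0,y0,x1,y1,s):
    return cv2.resize(c["pixels"][y0:y1,x0:x1,::-1],None,fx=s,fy=s,interpolation=cv2.INTER_CUBIC)
E
python3 - <<'E'
from h import *
c=bot.camera("top");s=bot.camera("scene")
for t in tags(c):print(np.round(t[0],4),round(t[1],1),t[2],np.round(t[3],3),np.round(t[4],1))
print([(np.round(b[0],1),b[1]) for b in blobs(s,25,(190,220,280,290))])
im=crop(c,255,180,400,245,5.5)
cv2.imwrite("pics/turn.png",im);print(im.shape)
E
```

```text
[0.485  0.3581] 82.9 177 [0.044 0.069] [184.7 208.5]
[0.4892 0.2753] 88.0 175 [0.043 0.069] [207.4 207. ]
[0.4213 0.4064] 94.7 177 [0.044 0.069] [171.3 226.1]
[0.4203 0.3174] 87.2 176 [0.044 0.069] [195.8 226. ]
[(array([239.9, 244.8]), np.int32(121)), (array([226.9, 257.7]), np.int32(130)), (array([246.4, 259.5]), np.int32(131)), (array([231.1, 273.9]), np.int32(151))]
(358, 798, 3)
```

View pics/turn.png

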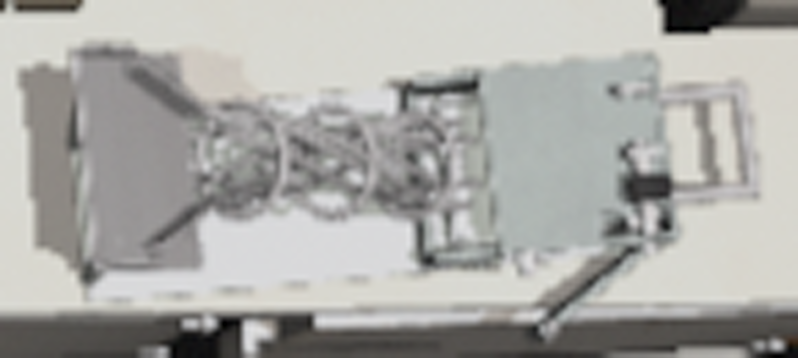

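The crop shows the roof's front corners at about (658,55) and (672,240), and the base plate's rear near corner at (87,297). The ramp's top edge runs from (75,50) to (92,275) and the handle bar sits at x≈750. The knob is at (650,186), and the door goes from its hinge near (635,245) to its edge near (543,330).

```bash
cat > fit.py <<'E'
from h import *
from scipy.optimize import least_squares
c=bot.camera("top")
f=lambda u:np.array([255+u[0]/5.5,180+u[1]/5.5])-0.0
obs=[((658,55),(60,-137,75)),((672,240),(-60,-137,75)),((87,297),(-62,240,6))]
def W(p,P): 
    P=np.atleast_2d(P)/1000;ca,sa=np.cos(p[2]),np.sin(p[2]);return P@np.array([[ca,sa,0],[-sa,ca,0],[0,0,1]])+[p[0],p[1],0]
def res(p): return np.concatenate([proj(c,W(p,P))[0]-f(u)+.5*0 for u,P in obs])
r=least_squares(res,[.45,-.2,0]);p=r.x;print(p,np.degrees(p[2]),r.fun)
inv=lambda u,z:(W([0,0,0],0)*0,( (onz(c,f(u),z)[:2]-p[:2])@np.array([[np.cos(p[2]),-np.sin(p[2])],[np.sin(p[2]),np.cos(p[2])]])*1000).round(1))[1]
print("handle",inv((750,90),.066),inv((757,195),.066));print("knob",inv((650,186),.105))
print("hinge",inv((635,250),.064),"doortip",inv((543,325),.064))
for z in (.1,.12,.14,.16):print(z,"ramp top edge",inv((75,50),z),inv((92,275),z),"foot",inv((203,160),z-.06))
np.save("p.npy",p)
im=crop(c,255,180,400,245,5.5)
pr=lambda P:[tuple(int(v) for v in (q-[255,180])*5.5) for q in proj(c,W(p,P))]
for P in ([(60,-137,75),(-60,-137,75),(-60,20,75),(60,20,75)],[(62,-140,6),(-62,-140,6),(-62,240,6),(62,240,6)]):
    cv2.polylines(im,[np.array(pr(P))],True,(0,0,255),1)
cv2.imwrite("pics/fit.png",im)
E
python3 fit.py
```

```text
[ 0.46557807 -0.18593648  0.06490557] 3.718815504805733 [-0.23502776 -0.20839169  1.26626557  0.14385273 -1.07895989  0.02451932]Traceback (most recent call last):
  File "fit.py", line 11, in <module>
    print("handle",inv((750,90),.066),inv((757,195),.066));print("knob",inv((650,186),.105))
                   ~~~^^^^^^^^^^^^^^^
  File "fit.py", line 10, in <lambda>
    inv=lambda u,z:(W([0,0,0],0)*0,( (onz(c,f(u),z)[:2]-p[:2])@np.array([[np.cos(p[2]),-np.sin(p[2])],[np.sin(p[2]),np.cos(p[2])]])*1000).round(1))[1]
                    ~^^^^^^^^^^^
  File "fit.py", line 7, in W
    P=np.atleast_2d(P)/1000;ca,sa=np.cos(p[2]),np.sin(p[2]);return P@np.array([[ca,sa,0],[-sa,ca,0],[0,0,1]])+[p[0],p[1],0]
                                                                   ~^~~~~~~~~~~~~~~~~~~~~~~~~~~~~~~~~~~~~~~~~
ValueError: matmul: Input operand 1 has a mismatch in its core dimension 0, with gufunc signature (n?,k),(k,m?)->(n?,m?) (size 3 is different from 1)
```

```bash
sed -i 's/^f=lambda.*/f=lambda u:np.array([254.5+(u[0]+.5)\/5.5,179.5+(u[1]+.5)\/5.5])/; s/(W(\[0,0,0\],0)\*0,( (onz/((onz/; s/\.round(1))\[1\]/.round(1)/' fit.py
python3 fit.py
```

```text
[ 0.46705066 -0.184556    0.06475868] 3.7103992367454004 [-0.23802    -0.20221512  1.25308939  0.14120294 -1.06211632  0.02158499]
handle [  33.3 -196.2] [ -34.3 -192.4]
knob [ -26.6 -115. ]
hinge [ -63.  -111.5] doortip [-105.7  -48. ]
0.1 ramp top edge [ 87.8 234.5] [-54.4 235.7] foot [ 18.5 154.9]
0.12 ramp top edge [ 84.6 235.3] [-55.8 236.5] foot [ 16.3 156.7]
0.14 ramp top edge [ 81.5 236.2] [-57.1 237.4] foot [ 14.1 158.5]
0.16 ramp top edge [ 78.3 237.1] [-58.5 238.3] foot [ 11.9 160.3]
```

View pics/fit.png

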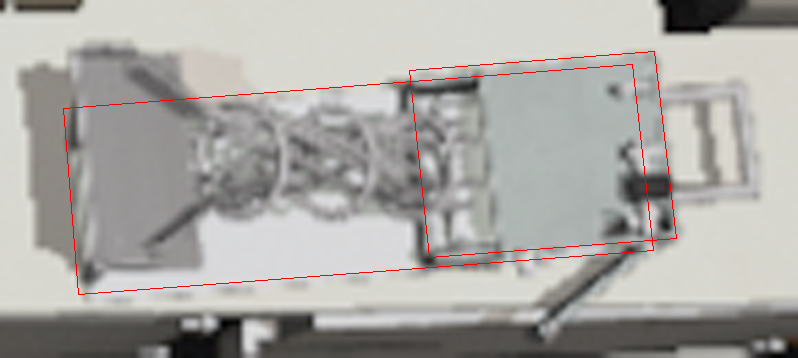

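```bash
cat >> h.py <<'E'
p=np.array([0.4671,-0.1846,0.0648])
def T2W(P):
    P=np.asarray(P)/1000;ca,sa=np.cos(p[2]),np.sin(p[2]);return np.array([p[0]+ca*P[0]-sa*P[1],p[1]+sa*P[0]+ca*P[1],P[2]])
def Rt(yaw,tilt=0):
    "tool y at world yaw (deg); tilt: deg about tool y, fingers swinging toward tool x"
    a=np.radians(yaw);y=np.array([np.cos(a),np.sin(a),0]);z=np.array([0,0,-1.]);x=np.cross(y,z)
    return R.from_matrix(np.c_[x,y,z])*R.from_euler('y',tilt,degrees=True)
def plan(*poses):
    o=bot.get_obs();P=o["eef_pos"];Q=R.from_quat(o["tool_rot"])
    for pos,q in poses:
        pos=np.asarray(pos,float);t=Q.inv().apply(pos-P)/.5;a=(Q.inv()*q).as_rotvec()/np.pi
        print(np.round(t,3).tolist(),np.round(a,3).tolist(),"rows>=",round(max(np.linalg.norm(t)*.5/.0417,np.linalg.norm(a)*180/7.16),1))
        P,Q=pos,q
E
python3 - <<'E'
from h import *
d=Rt(3.7)
plan(((.28,.1,.25),Rt(30)),((.325,-.25,.2),d),((*T2W((-140,-53,0))[:2],.067),d))
E
```

```text
[-0.496, -0.672, 0.012] [-0.0, 0.0, 0.257] rows>= 10.0
[-0.651, -0.272, 0.1] [0.0, 0.0, 0.146] rows>= 8.5
[0.006, 0.012, 0.266] [0.0, 0.0, 0.0] rows>= 3.2
```

```bash
python3 -m pendant '[-0.496,-0.672,0.012,0,0,0.257,0,-0.496,-0.672,0.012,0,0,0.257,0,-0.496,-0.672,0.012,0,0,0.257,0,-0.496,-0.672,0.012,0,0,0.257,0,-0.496,-0.672,0.012,0,0,0.257,0,-0.496,-0.672,0.012,0,0,0.257,0,-0.496,-0.672,0.012,0,0,0.257,0,-0.496,-0.672,0.012,0,0,0.257,0,-0.496,-0.672,0.012,0,0,0.257,0,-0.496,-0.672,0.012,0,0,0.257,0]'
python3 - <<'E'
from h import *
d=Rt(3.7)
plan(((.325,-.25,.2),d),((*T2W((-140,-53,0))[:2],.067),d))
E
```

```text
clock: 1.13
eef_pos: [0.2796, 0.0995, 0.2507]
tool_rot: [0.5, 0.866, 0.001, 0.001]
ft_force: [1.3, 0.3, -0.6]
grip_width: -0.0
grasp_force: 0.0
[-0.651, -0.272, 0.101] [0.001, -0.0, 0.146] rows>= 8.5
[0.006, 0.012, 0.266] [0.0, 0.0, 0.0] rows>= 3.2
```

```bash
python3 -m pendant '[-0.651,-0.272,0.101,0,0,0.146,0,-0.651,-0.272,0.101,0,0,0.146,0,-0.651,-0.272,0.101,0,0,0.146,0,-0.651,-0.272,0.101,0,0,0.146,0,-0.651,-0.272,0.101,0,0,0.146,0,-0.651,-0.272,0.101,0,0,0.146,0,-0.651,-0.272,0.101,0,0,0.146,0,-0.651,-0.272,0.101,0,0,0.146,0,-0.651,-0.272,0.101,0,0,0.146,0,-0.651,-0.272,0.101,0,0,0.146,0]'
python3 -m pendant '[0.006,0.012,0.266,0,0,0,0,0.006,0.012,0.266,0,0,0,0,0.006,0.012,0.266,0,0,0,0,0.006,0.012,0.266,0,0,0,0,0.006,0.012,0.266,0,0,0,0,0.006,0.012,0.266,0,0,0,0,0.006,0.012,0.266,0,0,0,0,0.006,0.012,0.266,0,0,0,0,0.006,0.012,0.266,0,0,0,0,0.006,0.012,0.266,0,0,0,0]'
python3 - <<'E'
from h import *
s=bot.camera("scene");c=bot.camera("top")
q=proj(s,[T2W((0,0,40)),T2W((0,207,200))]);print(q)
x0,y0=255,150
a=crop(s,x0,y0,x0+130,y0+100,6);cv2.imwrite("pics/s1.png",a)
E
```

```text
clock: 1.97
eef_pos: [0.3248, -0.2528, 0.1991]
tool_rot: [0.686, 0.728, -0.0, 0.001]
ft_force: [0.9, 0.3, 0.1]
grip_width: -0.0001
grasp_force: 0.0
clock: 2.8
eef_pos: [0.3311, -0.2459, 0.0682]
tool_rot: [0.684, 0.73, 0.0, 0.002]
ft_force: [-0.3, -0.9, 0.4]
grip_width: 0.0002
grasp_force: 0.0
[[306.13341381 184.64445538]
 [285.92834373 180.08559259]]
```

View pics/s1.png

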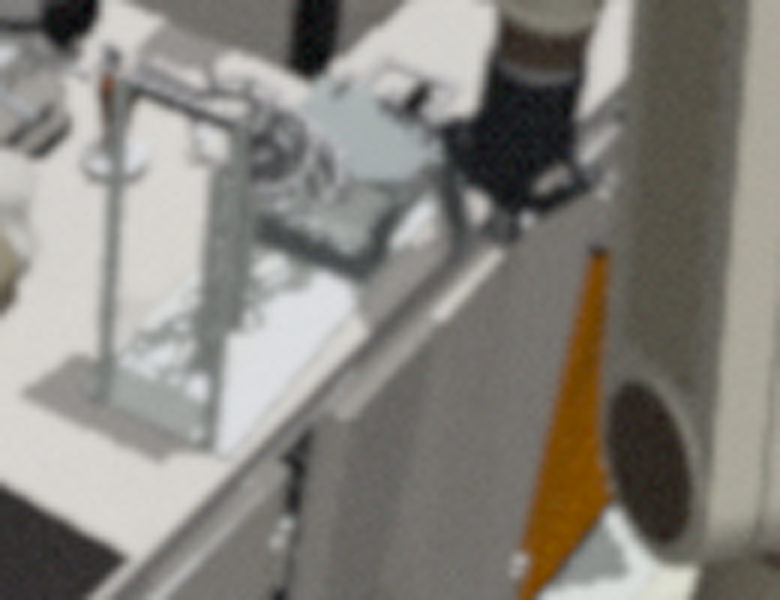

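The scene crop shows the ramp from behind, with its top edge from about (112,72) at the far corner to (241,122) at the near corner. The gripper is outside the open door, with its tips at about (510,225).

```bash
python3 - <<'E'
from h import *
s=bot.camera("scene");c=bot.camera("top")
fs=lambda u:np.array([254.5+(u[0]+.5)/6,149.5+(u[1]+.5)/6]);ft=lambda u:np.array([254.5+(u[0]+.5)/5.5,179.5+(u[1]+.5)/5.5])
ca,sa=np.cos(p[2]),np.sin(p[2])
for a,b in (((112,72),(78,52)),((241,122),(97,267))):
    X,e=tri(s,fs(a),c,ft(b));d=X[:2]-p[:2];print(X.round(4),e.round(4),"turner",np.round([ca*d[0]+sa*d[1],-sa*d[0]+ca*d[1],X[2]],4))
cv2.imwrite("pics/ramp.png",crop(c,262,180,312,235,11))
d=Rt(3.7)
for x in (-110,-90,-80,-74):plan(((*T2W((x,-50,0))[:2],.067),d))
E
```

```text
[0.5033 0.0574 0.2907] 0.0103 turner [0.0518 0.2391 0.2907]
[0.3926 0.0544 0.2981] 0.0107 turner [-0.0589  0.2433  0.2981]
[0.003, 0.061, 0.0] [0.0, 0.0, 0.0] rows>= 0.7
[0.003, 0.101, 0.0] [0.0, 0.0, 0.0] rows>= 1.2
[0.003, 0.121, 0.0] [0.0, 0.0, 0.0] rows>= 1.4
[0.003, 0.133, 0.0] [0.0, 0.0, 0.0] rows>= 1.6
```

View pics/ramp.png

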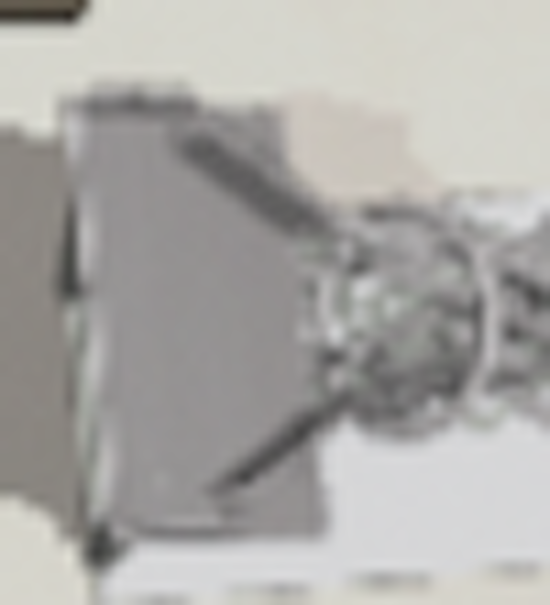

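```bash
python3 -m pendant '[0.006,0.06,0,0,0,0,0,0.006,0.06,0,0,0,0,0,0.006,0.06,0,0,0,0,0,0.006,0.08,0,0,0,0,0,0.006,0.08,0,0,0,0,0,0.006,0.09,0,0,0,0,0,0.006,0.09,0,0,0,0,0,0.006,0.1,0,0,0,0,0,0.006,0.1,0,0,0,0,0,0.006,0.1,0,0,0,0,0]'
```

```text
clock: 3.83
eef_pos: [0.3801, -0.2389, 0.0668]
tool_rot: [0.684, 0.73, 0.0, 0.0]
ft_force: [0.1, -1.0, -0.1]
grip_width: 0.0002
grasp_force: 0.0
```

```bash
python3 -m pendant '[0.002,0.01,0,0,0,0,0,0.002,0.01,0,0,0,0,0,0.002,0.02,0,0,0,0,0,0.002,0.02,0,0,0,0,0,0.002,0.02,0,0,0,0,0,0.002,0.025,0,0,0,0,0,0.002,0.025,0,0,0,0,0,0.002,0.03,0,0,0,0,0,0.002,0.03,0,0,0,0,0,0.002,0.03,0,0,0,0,0]'
python3 - <<'E'
from h import *
s=bot.camera("scene")
P=[(-62,240,6),(62,240,6),(60,240,290),(-60,240,290),(60,240,260),(-60,240,260),(60,-137,75),(-60,-137,75)]
for a,q in zip(P,proj(s,[T2W(x) for x in P])):print(a,((q-[254.5,149.5])*6-.5).round(1))
o=bot.get_obs();d=o["eef_pos"][:2]-p[:2];ca,sa=np.cos(p[2]),np.sin(p[2]);print(ca*d[0]+sa*d[1],-sa*d[0]+ca*d[1])
E
```

```text
clock: 4.67
eef_pos: [0.3882, -0.2392, 0.0652]
tool_rot: [0.685, 0.728, -0.007, -0.003]
ft_force: [-7.4, -11.2, -2.6]
grip_width: -0.0003
grasp_force: 4.9
(-62, 240, 6) [220.6 451. ]
(62, 240, 6) [ 75.  381.9]
(60, 240, 290) [93.  67.7]
(-60, 240, 290) [252.5 131.7]
(60, 240, 260) [ 91.2 104.7]
(-60, 240, 260) [248.5 169.1]
(60, -137, 75) [328.7  66. ]
(-60, -137, 75) [461.3 116.4]
-0.08064763639496585 -0.049471327643932944
```

```bash
python3 -m pendant '[0.002,0.005,0,0,0,0,0,0.002,0.01,0,0,0,0,0,0.002,0.01,0,0,0,0,0,0.002,0.014,0,0,0,0,0,0.002,0.014,0,0,0,0,0,0.002,0.014,0,0,0,0,0,0.002,0.018,0,0,0,0,0,0.002,0.018,0,0,0,0,0,0.002,0.018,0,0,0,0,0,0.002,0.018,0,0,0,0,0]'
python3 - <<'E'
from h import *
c=bot.camera("top")
cv2.imwrite("pics/d1.png",crop(c,300,185,395,250,8))
E
```

```text
clock: 5.55
eef_pos: [0.3903, -0.2389, 0.0651]
tool_rot: [0.686, 0.727, -0.013, -0.007]
ft_force: [-33.7, -18.0, 13.6]
grip_width: -0.0003
grasp_force: 22.0
```

View pics/d1.png

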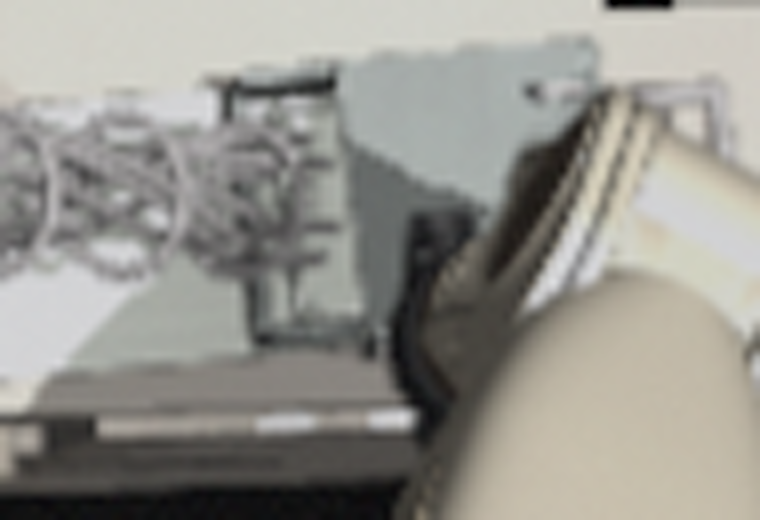

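The gripper and forearm hide the door here. The force rose to about 34 N with almost no travel, so it is probably seated. I'll back off, then check.

```bash
python3 -m pendant '[0,-0.06,0,0,0,0,0,0,-0.14,0,0,0,0,0,0,-0.14,0,0,0,0,0,0,-0.14,-0.1,0,0,0,0,0,-0.14,-0.2,0,0,0,0,0,-0.14,-0.3,0,0,0,0,0,-0.14,-0.34,0,0,0,0.65,0,-0.14,-0.34,0,0,0,0.65,0,-0.14,-0.34,0,0,0,0.65,0,-0.14,-0.34,0,0,0,0.65]'
python3 - <<'E'
from h import *
d=Rt(3.7)
plan(((.29,.05,.24),Rt(3.7)),((.4203,.3174,.15),Rt(-2.8)))
E
```

```text
clock: 6.43
eef_pos: [0.3342, -0.2398, 0.2368]
tool_rot: [0.684, 0.73, 0.0, 0.0]
ft_force: [-0.0, 0.8, 0.0]
grip_width: 0.048
grasp_force: 0.0
[0.584, -0.051, -0.007] [0.0, 0.0, 0.0] rows>= 7.0
[0.517, 0.295, 0.18] [0.0, 0.0, 0.036] rows>= 7.5
```

```bash
python3 -m pendant '[0.584,-0.051,-0.007,0,0,0,0.6,0.584,-0.051,-0.007,0,0,0,0.6,0.584,-0.051,-0.007,0,0,0,0.6,0.584,-0.051,-0.007,0,0,0,0.6,0.584,-0.051,-0.007,0,0,0,0.6,0.584,-0.051,-0.007,0,0,0,0.6,0.584,-0.051,-0.007,0,0,0,0.6,0.584,-0.051,-0.007,0,0,0,0.6,0.584,-0.051,-0.007,0,0,0,0.6,0.584,-0.051,-0.007,0,0,0,0.6]'
python3 -m pendant '[0.517,0.295,0.18,0,0,0.036,0.6,0.517,0.295,0.18,0,0,0.036,0.6,0.517,0.295,0.18,0,0,0.036,0.6,0.517,0.295,0.18,0,0,0.036,0.6,0.517,0.295,0.18,0,0,0.036,0.6,0.517,0.295,0.18,0,0,0.036,0.6,0.517,0.295,0.18,0,0,0.036,0.6,0.517,0.295,0.18,0,0,0.036,0.6,0.517,0.295,0.18,0,0,0.036,0.6,0.517,0.295,0.18,0,0,0.036,0.6]'
python3 - <<'E'
from h import *
c=bot.camera("top");s=bot.camera("scene")
a=crop(c,300,180,400,245,8);b=cv2.resize(c["pixels"][180:245,150:250,::-1],None,fx=8,fy=8)[:,:]
cv2.imwrite("pics/d2.png",np.vstack([a,crop(s,190,230,290,240,8)])[:600])
for t in tags(c):print(np.round(t[0],4),round(t[1],1),t[2],np.round(t[3],3),np.round(t[4],1))
print(bot.get_obs()["grip_width"],bot.get_obs()["ft_force"])
plan(((.4203,.3174,.040),Rt(-2.8)))
E
```

```text
clock: 7.27
eef_pos: [0.2887, 0.0498, 0.239]
tool_rot: [0.683, 0.73, -0.001, -0.001]
ft_force: [-0.5, -0.7, -0.4]
grip_width: 0.0509
grasp_force: 0.0
clock: 8.1
eef_pos: [0.4213, 0.3148, 0.1479]
tool_rot: [0.725, 0.688, -0.002, -0.0]
ft_force: [0.1, -0.2, -0.4]
grip_width: 0.0514
grasp_force: 0.0
[0.4892 0.2747] 86.7 170 [0.043 0.068] [207.5 207. ]
[0.427  0.3167] 53.4 80 [0.015 0.164] [196.  224.2]
0.05119714775391552 [ 0.42407158  0.30887746 -1.17467292]
[0.006, -0.0, 0.219] [-0.001, 0.001, -0.001] rows>= 2.6
```

View pics/d2.png

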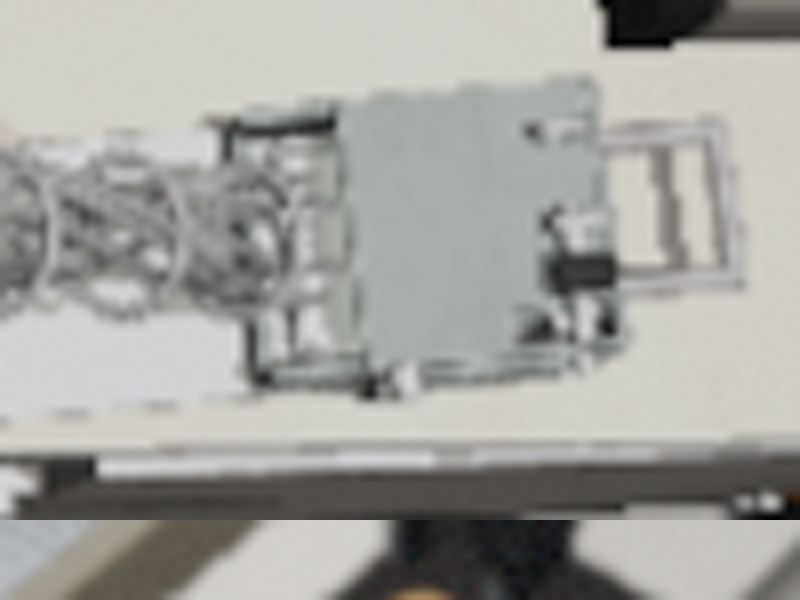

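The door now lies along the housing side, from its hinge at (590,360) to its edge at (410,380). Together with the force stop, that says it is shut. Next I'll go down on the first tag.

```bash
python3 -m pendant '[0.006,0,0.1,0,0,0,0.6,0.006,0,0.2,0,0,0,0.6,0.006,0,0.22,0,0,0,0.6,0.006,0,0.22,0,0,0,0.6,0.006,0,0.222,0,0,0,0.6,0.006,0,0.226,0,0,0,0.6,0.006,0,0.23,0,0,0,0.6,0.006,0,0.234,0,0,0,0.6,0.006,0,0.234,0,0,0,0.6,0.006,0,0.234,0,0,0,0.6]'
python3 - <<'E'
from h import *
c=bot.camera("top");s=bot.camera("scene")
for a,b in (((184.7,208.5),(226.9,257.7)),((207.4,207),(239.9,244.8)),((171.3,226.1),(231.1,273.9)),((195.8,226),(246.4,259.5))):
    X,e=tri(c,a,s,b);print(X.round(4),e.round(4))
E
```

```text
clock: 9.03
eef_pos: [0.4206, 0.3207, 0.0343]
tool_rot: [0.724, 0.69, 0.001, 0.0]
ft_force: [-0.3, -0.1, -1.1]
grip_width: 0.0514
grasp_force: 0.0
[0.4854 0.3588 0.0042] 0.0002
[0.4896 0.2755 0.0038] 0.0009
[0.4217 0.4072 0.0039] 0.0
[0.4208 0.3178 0.0038] 0.0003
```

```bash
python3 -m pendant '[-0.006,0,0.004,0,0,0,0.6,-0.006,0,0.006,0,0,0,0.6,-0.006,0,0.008,0,0,0,0.6,-0.006,0,0.01,0,0,0,0.6,-0.006,0,0.01,0,0,0,0.6,-0.006,0,0.01,0,0,0,0.6,-0.006,0,0.01,0,0,0,0.6,-0.006,0,0.01,0,0,0,0.6,-0.006,0,0.01,0,0,0,0.6,-0.006,0,0.01,0,0,0,0.6]'
python3 -m pendant '[0,0,0.002,0,0,0,0.6,0,0,0.004,0,0,0,0.6,0,0,0.006,0,0,0,0.6,0,0,0.006,0,0,0,0.6,0,0,0.006,0,0,0,0.6,0,0,0.006,0,0,0,0.6,0,0,0.006,0,0,0,0.6,0,0,0.006,0,0,0,0.6,0,0,0.006,0,0,0,0.6,0,0,0.006,0,0,0,0.6]'
```

```text
clock: 9.97
eef_pos: [0.42, 0.3174, 0.0284]
tool_rot: [0.724, 0.69, 0.0, 0.0]
ft_force: [-0.3, -0.6, 0.3]
grip_width: 0.0512
grasp_force: 0.0
clock: 10.8
eef_pos: [0.42, 0.3173, 0.0253]
tool_rot: [0.724, 0.69, 0.0, 0.0]
ft_force: [0.7, 0.1, 0.4]
grip_width: 0.0514
grasp_force: 0.0
```

```bash
python3 -m pendant '[0,0,0.002,0,0,0,0.6,0,0,0.002,0,0,0,0.3,0,0,0.002,0,0,0,0.3,0,0,0.002,0,0,0,0.3,0,0,0.002,0,0,0,0.3,0,0,0.002,0,0,0,0.3,0,0,0.002,0,0,0,0.3,0,0,0.002,0,0,0,0.3,0,0,0.002,0,0,0,0.3,0,0,0.002,0,0,0,0.3]'
```

```text
clock: 11.63
eef_pos: [0.4213, 0.3186, 0.0269]
tool_rot: [0.724, 0.69, 0.002, -0.0]
ft_force: [-1.8, -1.4, 14.1]
grip_width: 0.0378
grasp_force: 64.7
```

```bash
python3 -m pendant '[0,0,-0.02,0,0,0,0.3,0,0,-0.06,0,0,0,0.3,0,0,-0.12,0,0,0,0.3,0,0,-0.2,0,0,0,0.3,0,0,-0.28,0,0,0,0.3,0,0,-0.36,0,0,0,0.3,0,0,-0.44,0,0,0,0.3,0,0,-0.52,0,0,0,0.3,0,0,-0.54,0,0,0,0.3,0,0,-0.54,0,0,0,0.3]'
python3 - <<'E'
from h import *
c=bot.camera("top");s=bot.camera("scene")
for t in tags(c):print(np.round(t[0],4),round(t[1],1),t[2],np.round(t[4],1))
im=np.hstack([crop(c,270,180,340,250,5.6),crop(s,200,170,270,240,5.6)])
cv2.imwrite("pics/g1.png",im)
E
```

```text
clock: 12.47
eef_pos: [0.4214, 0.3184, 0.2988]
tool_rot: [0.724, 0.69, 0.004, 0.001]
ft_force: [0.1, 0.5, 0.2]
grip_width: 0.0381
grasp_force: 60.7
[0.4891 0.2751] 87.4 172 [207.4 207.1]
```

View pics/g1.png

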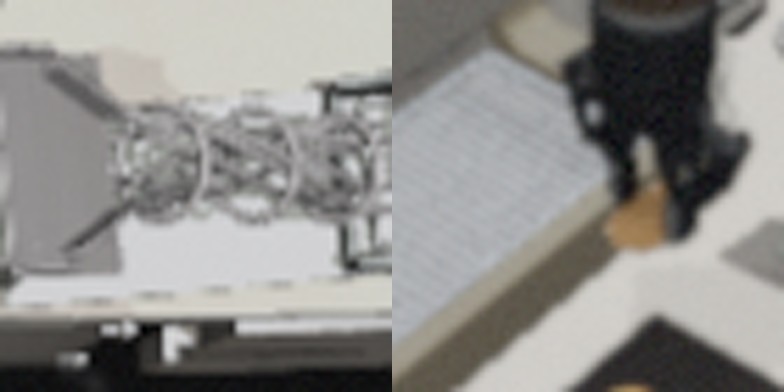

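The right half shows the tag held crosswise in the fingers at about (640,220). The left half shows the ramp plate from above, with its mouth near (125,160).

```bash
python3 - <<'E'
from h import *
c=bot.camera("top");ca,sa=np.cos(p[2]),np.sin(p[2])
f=lambda u:np.array([261.5+(u[0]+.5)/11,179.5+(u[1]+.5)/11])
def inv(u,z):
    d=onz(c,f(u),z)[:2]-p[:2];return np.round([1000*(ca*d[0]+sa*d[1]),1000*(-sa*d[0]+ca*d[1])],1)
for n,u,z in (("topfar",(68,100),.293),("topnear",(100,532),.293),("lownear",(326,535),.23),("wallfar_lo",(330,220),.24),("wallnear_lo",(345,395),.24),("wallfar_hi",(190,145),.28),("wallnear_hi",(215,490),.28),("mouthL",(318,310),.235),("topmidedge",(84,310),.293)):print(n,inv(u,z))
E
```

```text
topfar [ 57.7 244.4]
topnear [-62.3 245.6]
lownear [-63.7 178.7]
wallfar_lo [ 25.4 170.3]
wallnear_lo [-25.1 170.5]
wallfar_hi [ 44.4 211. ]
wallnear_hi [-52.3 212.4]
mouthL [  0.4 175.6]
topmidedge [ -1.1 244.9]
```

```bash
cat >> h.py <<'E'
RAMP=np.array([-1,216,266.]);N=np.array([0,-.7071,.7071])
def rp(h): return T2W(RAMP+N*h)
E
python3 - <<'E'
from h import *
q=Rt(3.7,45)
plan(((.42,.2,.43),Rt(0,10)),(rp(150),q),(rp(70),q),(rp(32),q));print(rp(150),rp(32),q.as_quat())
E
```

```text
[-0.234, 0.012, -0.275] [0.0, 0.056, -0.015] rows>= 4.3
[-0.562, 0.078, 0.019] [0.01, 0.194, -0.019] rows>= 6.8
[-0.0, -0.0, 0.16] [0.0, 0.0, 0.0] rows>= 1.9
[-0.0, -0.0, 0.076] [0.0, 0.0, 0.0] rows>= 0.9
[ 0.4589833  -0.07496048  0.372065  ] [0.45358031 0.0083022  0.2886272 ] [ 0.6318511   0.67403085  0.26172129 -0.27919272]
```

```bash
python3 -m pendant '[-0.1,0.006,-0.2,0,0.02,-0.01,0.3,-0.234,0.012,-0.275,0,0.056,-0.015,0.3,-0.234,0.012,-0.275,0,0.056,-0.015,0.3,-0.234,0.012,-0.275,0,0.056,-0.015,0.3,-0.234,0.012,-0.275,0,0.056,-0.015,0.3,-0.234,0.012,-0.275,0,0.056,-0.015,0.3,-0.234,0.012,-0.275,0,0.056,-0.015,0.3,-0.234,0.012,-0.275,0,0.056,-0.015,0.3,-0.234,0.012,-0.275,0,0.056,-0.015,0.3,-0.234,0.012,-0.275,0,0.056,-0.015,0.3]'
python3 -m pendant '[-0.562,0.078,0.019,0.01,0.194,-0.019,0.3,-0.562,0.078,0.019,0.01,0.194,-0.019,0.3,-0.562,0.078,0.019,0.01,0.194,-0.019,0.3,-0.562,0.078,0.019,0.01,0.194,-0.019,0.3,-0.562,0.078,0.019,0.01,0.194,-0.019,0.3,-0.562,0.078,0.019,0.01,0.194,-0.019,0.3,-0.562,0.078,0.019,0.01,0.194,-0.019,0.3,-0.562,0.078,0.019,0.01,0.194,-0.019,0.3,-0.562,0.078,0.019,0.01,0.194,-0.019,0.3,-0.562,0.078,0.019,0.01,0.194,-0.019,0.3]'
python3 - <<'E'
from h import *
q=Rt(3.7,45)
plan((rp(70),q),(rp(32),q));print(bot.get_obs()["joint_pos"].round(2))
E
```

```text
clock: 13.45
eef_pos: [0.4198, 0.201, 0.4297]
tool_rot: [0.704, 0.705, 0.062, -0.062]
ft_force: [-0.2, 0.7, -0.8]
grip_width: 0.038
grasp_force: 60.7
clock: 14.28
eef_pos: [0.4595, -0.0746, 0.3726]
tool_rot: [0.631, 0.674, 0.263, -0.279]
ft_force: [0.2, 0.5, -0.7]
grip_width: 0.0377
grasp_force: 60.7
[-0.002, -0.001, 0.16] [0.0, -0.0, 0.001] rows>= 1.9
[-0.0, -0.0, 0.076] [0.0, 0.0, 0.0] rows>= 0.9
[-0.52  0.42  0.32  1.97  0.63  0.81]
```

```bash
python3 -m pendant '[-0.002,-0.001,0.08,0,0,0,0.3,-0.002,-0.001,0.16,0,0,0,0.3,-0.002,-0.001,0.19,0,0,0,0.3,-0.002,-0.001,0.21,0,0,0,0.3,-0.002,-0.001,0.22,0,0,0,0.3,-0.002,-0.001,0.23,0,0,0,0.3,-0.002,-0.001,0.236,0,0,0,0.3,-0.002,-0.001,0.236,0,0,0,0.3,-0.002,-0.001,0.236,0,0,0,0.3,-0.002,-0.001,0.236,0,0,0,0.3]'
python3 - <<'E'
from h import *
q=Rt(3.7,45);print((bot.get_obs()["eef_pos"]-rp(0))@(rp(1)-rp(0))*1000)
plan((rp(30),q),(rp(26),q));print(bot.get_obs()["joint_pos"].round(2))
c=bot.camera("top");s=bot.camera("scene")
im=np.hstack([crop(c,262,175,332,245,5.7),crop(s,255,130,325,200,5.7)])
cv2.imwrite("pics/r1.png",im)
E
```

```text
clock: 15.12
eef_pos: [0.4543, 0.0094, 0.2926]
tool_rot: [0.63, 0.677, 0.265, -0.275]
ft_force: [0.5, -6.8, 8.7]
grip_width: 0.038
grasp_force: 67.8
0.0340993165216137
[-0.007, -0.002, 0.008] [0.002, 0.001, 0.003] rows>= 0.1
[-0.0, -0.0, 0.008] [0.0, 0.0, 0.0] rows>= 0.1
[-0.38  0.35  0.01  1.64  0.69  0.97]
```

View pics/r1.png

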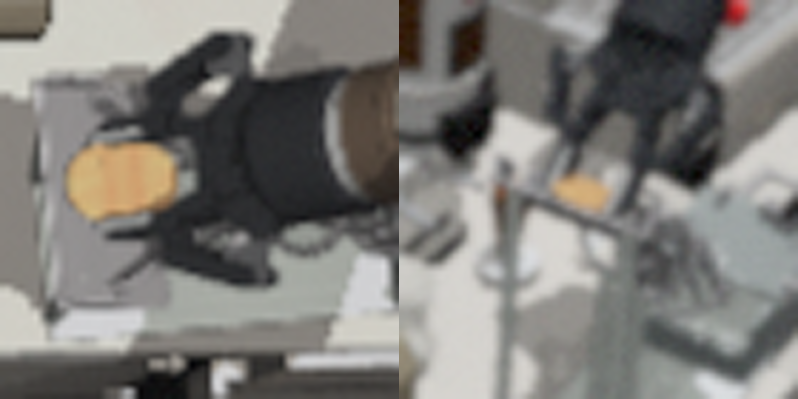

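The left half shows the tag on the ramp, spanning (68..178, 142..218), with the plate's top edge at x≈42. The force is along the plate normal, so the tag is in contact. I'll measure how well it is centred before letting go.

```bash
python3 - <<'E'
from h import *
c=bot.camera("top");ca,sa=np.cos(p[2]),np.sin(p[2])
def tf(uv,z):
    d=onz(c,uv,z)[:2]-p[:2];return np.round([1000*(ca*d[0]+sa*d[1]),1000*(-sa*d[0]+ca*d[1])],1)
f=lambda u:np.array([261.5+(u[0]+.5)/11,179.5+(u[1]+.5)/11])
im=c["pixels"].astype(int);m=((im[...,0]>140)&(im[...,0]-im[...,2]>45)).astype(np.uint8);m[:, :262]=0;m[:,320:]=0;m[:185]=0;m[225:]=0
px=np.argwhere(m)[:,::-1];ce=px.mean(0);print(ce,len(px),px.min(0),px.max(0))
W=np.array([tf(u,.28) for u in px]);v=np.linalg.eigh(np.cov(W.T))[1][:,1];print("tag centre",tf(ce,.283),"dir",np.degrees(np.arctan2(v[0],v[1])),W.min(0),W.max(0))
for u,z in (((68,100),.303),((100,532),.303),((318,310),.245),((330,220),.25),((345,395),.25)):print(tf(f(u),z))
d=bot.get_obs()["eef_pos"];print([ca*(d[0]-p[0])+sa*(d[1]-p[1]),-sa*(d[0]-p[0])+ca*(d[1]-p[1]),d[2]], R.from_quat(bot.get_obs()["tool_rot"]).as_matrix().round(3).tolist())
E
```

```text
[282.66190476 205.98095238] 210 [274 200] [292 213]
tag centre [  2.2 203. ] dir -3.9576318045998082 [-18.  173.8] [ 22.1 230. ]
[ 56.1 244.9]
[-63. 246.]
[ -0.7 176.5]
[ 24.1 171.2]
[-26.  171.5]
[np.float64(-0.00016368880405986073), np.float64(0.19438694526288283), np.float64(0.2926146649013786)] [[-0.055, 0.998, -0.04], [0.706, 0.067, 0.705], [0.706, 0.011, -0.708]]
```

```bash
python3 -m pendant '[0,0,-0.008,0,0,0,0.3,0,0,-0.008,0,0,0,0.3,0.02,-0.006,-0.008,0,0,0,0.3,0.02,-0.006,-0.008,0,0,0,0.3,0.02,-0.006,-0.008,0,0,0,0.3,0.02,-0.006,-0.008,0,0,0,0.3,0.02,-0.006,-0.007,0,0,0,0.3,0.02,-0.006,-0.007,0,0,0,0.3,0.02,-0.006,-0.007,0,0,0,0.3,0.02,-0.006,-0.007,0,0,0,0.3]'
python3 -m pendant '[0,0,0,0,0,0,0.55,0,0,0,0,0,0,0.55,0,0,0,0,0,0,0.55,0,0,0,0,0,0,0.55,0,0,0,0,0,0,0.55,0,0,0,0,0,0,0.55,0,0,-0.02,0,0,0,0.6,0,0,-0.1,0,0,0,0.6,0,0,-0.2,0,0,0,0.6,0,0,-0.2,0,0,0,0.6]'
python3 - <<'E'
from h import *
c=bot.camera("top");s=bot.camera("scene")
im=c["pixels"].astype(int);m=((im[...,0]>140)&(im[...,0]-im[...,2]>45)).astype(np.uint8);m[:, :262]=0;m[:,345:]=0;m[:185]=0;m[225:]=0
px=np.argwhere(m)[:,::-1];print(len(px), px.mean(0) if len(px) else 0)
for t in tags(c):print(np.round(t[0],4),round(t[1],1),t[2],np.round(t[4],1))
print(bot.get_obs()["eef_pos"])
cv2.imwrite("pics/r2.png",np.hstack([crop(c,262,175,345,245,4.8),crop(s,255,130,335,200,4.8)]))
E
```

```text
clock: 16.1
eef_pos: [0.4503, 0.0119, 0.2986]
tool_rot: [0.631, 0.675, 0.263, -0.278]
ft_force: [-1.0, 1.3, -0.8]
grip_width: 0.038
grasp_force: 66.9
clock: 16.93
eef_pos: [0.4556, -0.0614, 0.373]
tool_rot: [0.632, 0.675, 0.264, -0.275]
ft_force: [0.1, -0.2, -0.1]
grip_width: 0.0511
grasp_force: 0.0
0 0
[0.4853 0.3587] 83.4 169 [184.6 208.4]
[0.489  0.2752] 87.6 170 [207.4 207.1]
[0.4216 0.4063] 93.7 171 [171.3 226. ]
[ 0.45551787 -0.06010974  0.37042818]
```

```bash
cat >> h.py <<'E'
REL=np.array([.4503,.0119,.2986]);NW=np.array([.0457,-.7056,.7071]);QR=Rt(3.7,45)
WAY=((.43,.19,.43),Rt(0,10))
E
python3 - <<'E'
from h import *
plan(WAY,((.489,.2752,.12),Rt(-2.4)))
E
```

```text
[0.44, -0.019, 0.27] [-0.007, -0.194, 0.019] rows>= 6.2
[0.06, 0.118, 0.64] [-0.001, -0.056, 0.013] rows>= 7.8
```

```bash
python3 -m pendant '[0.44,-0.019,0.27,-0.007,-0.194,0.019,0.6,0.44,-0.019,0.27,-0.007,-0.194,0.019,0.6,0.44,-0.019,0.27,-0.007,-0.194,0.019,0.6,0.44,-0.019,0.27,-0.007,-0.194,0.019,0.6,0.44,-0.019,0.27,-0.007,-0.194,0.019,0.6,0.44,-0.019,0.27,-0.007,-0.194,0.019,0.6,0.44,-0.019,0.27,-0.007,-0.194,0.019,0.6,0.44,-0.019,0.27,-0.007,-0.194,0.019,0.6,0.44,-0.019,0.27,-0.007,-0.194,0.019,0.6,0.44,-0.019,0.27,-0.007,-0.194,0.019,0.6]'
python3 -m pendant '[0.06,0.118,0.64,-0.001,-0.056,0.013,0.6,0.06,0.118,0.64,-0.001,-0.056,0.013,0.6,0.06,0.118,0.64,-0.001,-0.056,0.013,0.6,0.06,0.118,0.64,-0.001,-0.056,0.013,0.6,0.06,0.118,0.64,-0.001,-0.056,0.013,0.6,0.06,0.118,0.64,-0.001,-0.056,0.013,0.6,0.06,0.118,0.64,-0.001,-0.056,0.013,0.6,0.06,0.118,0.64,-0.001,-0.056,0.013,0.6,0.06,0.118,0.64,-0.001,-0.056,0.013,0.6,0.06,0.118,0.64,-0.001,-0.056,0.013,0.6]'
python3 - <<'E'
from h import *
c=bot.camera("top");s=bot.camera("scene")
for t in tags(c):print(np.round(t[0],4),round(t[1],1),t[2],np.round(t[4],1))
print([(np.round(b[0],1),b[1]) for b in blobs(s,25,(190,220,280,290))])
plan(((.489,.2752,.026),Rt(-2.4)))
cv2.imwrite("pics/r2.png",np.hstack([crop(c,262,180,345,240,4.8),crop(s,255,150,335,210,4.8)]))
E
```

```text
clock: 17.87
eef_pos: [0.4279, 0.1912, 0.4283]
tool_rot: [0.703, 0.705, 0.059, -0.064]
ft_force: [0.2, -0.4, -0.3]
grip_width: 0.0512
grasp_force: 0.0
clock: 18.7
eef_pos: [0.4846, 0.2743, 0.1167]
tool_rot: [0.721, 0.693, -0.005, -0.002]
ft_force: [0.7, -0.5, 1.0]
grip_width: 0.0516
grasp_force: 0.0
[0.5279 0.2823] 53.6 55 [205.5 196.6]
[0.491  0.3483] 2.1 45 [187.4 206.8]
[0.4811 0.3792] 35.6 42 [178.9 209.6]
[0.4215 0.4065] 93.4 170 [171.2 226. ]
[(array([239.1, 245.2]), np.int32(64)), (array([226.7, 258. ]), np.int32(124)), (array([231.1, 273.9]), np.int32(152))]
[-0.001, 0.005, 0.19] [-0.001, -0.0, 0.001] rows>= 2.3
```

View pics/r2.png

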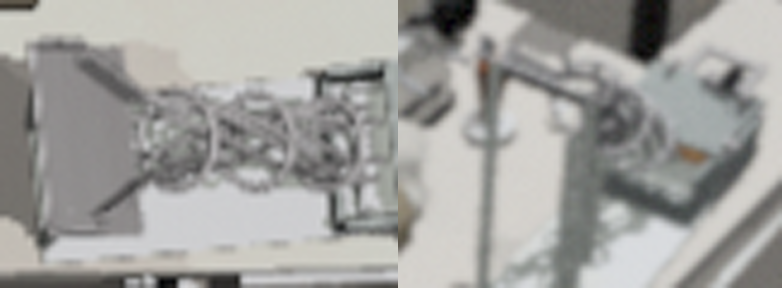

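The ramp and guide are clear, and the first tag shows orange inside the drawer at about (690,155) in the scene half. On to the second tag.

```bash
python3 -m pendant '[-0.001,0.005,0.08,0,0,0,0.6,-0.001,0.005,0.14,0,0,0,0.6,-0.001,0.005,0.17,0,0,0,0.6,-0.001,0.005,0.18,0,0,0,0.6,-0.001,0.005,0.186,0,0,0,0.6,-0.001,0.005,0.188,0,0,0,0.6,-0.001,0.005,0.188,0,0,0,0.6,-0.001,0.005,0.188,0,0,0,0.6,-0.001,0.005,0.188,0,0,0,0.6,-0.001,0.005,0.188,0,0,0,0.6]'
python3 -m pendant '[0,0,0,0,0,0,0.3,0,0,0,0,0,0,0.3,0,0,0,0,0,0,0.3,0,0,0,0,0,0,0.3,0,0,0,0,0,0,0.3,0,0,0,0,0,0,0.3,0,0,0,0,0,0,0.3,0,0,0,0,0,0,0.3,0,0,-0.01,0,0,0,0.3,0,0,-0.02,0,0,0,0.3]'
python3 - <<'E'
from h import *
print(bot.get_obs()["ft_force"]);plan(((.47,.26,.25),Rt(-2.4)),WAY,(REL+NW*.09,QR),(REL+NW*.015,QR))
E
```

```text
clock: 19.63
eef_pos: [0.4887, 0.2767, 0.0265]
tool_rot: [0.72, 0.694, -0.001, -0.001]
ft_force: [0.1, 0.4, -0.6]
grip_width: 0.0515
grasp_force: 0.0
clock: 20.47
eef_pos: [0.4875, 0.2761, 0.0355]
tool_rot: [0.72, 0.694, -0.002, -0.002]
ft_force: [-0.1, 0.0, 0.4]
grip_width: 0.038
grasp_force: 60.1
[-0.13964536  0.04351898  0.42772223]
[-0.034, -0.036, -0.429] [-0.002, 0.0, 0.001] rows>= 5.2
[-0.143, -0.074, -0.36] [0.001, 0.056, -0.013] rows>= 4.7
[-0.499, 0.049, 0.05] [0.01, 0.194, -0.019] rows>= 6.0
[-0.0, -0.0, 0.15] [0.0, 0.0, 0.0] rows>= 1.8
```

```bash
python3 -m pendant '[0,0,-0.08,0,0,0,0.3,0,0,-0.16,0,0,0,0.3,-0.034,-0.036,-0.429,0,0,0,0.3,-0.034,-0.036,-0.429,0,0,0,0.3,-0.034,-0.036,-0.429,0,0,0,0.3,-0.034,-0.036,-0.429,0,0,0,0.3,-0.034,-0.036,-0.429,0,0,0,0.3,-0.034,-0.036,-0.429,0,0,0,0.3,-0.034,-0.036,-0.429,0,0,0,0.3,-0.034,-0.036,-0.429,0,0,0,0.3]'
python3 -m pendant '[-0.143,-0.074,-0.36,0.001,0.056,-0.013,0.3,-0.143,-0.074,-0.36,0.001,0.056,-0.013,0.3,-0.143,-0.074,-0.36,0.001,0.056,-0.013,0.3,-0.143,-0.074,-0.36,0.001,0.056,-0.013,0.3,-0.143,-0.074,-0.36,0.001,0.056,-0.013,0.3,-0.143,-0.074,-0.36,0.001,0.056,-0.013,0.3,-0.143,-0.074,-0.36,0.001,0.056,-0.013,0.3,-0.143,-0.074,-0.36,0.001,0.056,-0.013,0.3,-0.143,-0.074,-0.36,0.001,0.056,-0.013,0.3,-0.143,-0.074,-0.36,0.001,0.056,-0.013,0.3]'
python3 -m pendant '[-0.499,0.049,0.05,0.01,0.194,-0.019,0.3,-0.499,0.049,0.05,0.01,0.194,-0.019,0.3,-0.499,0.049,0.05,0.01,0.194,-0.019,0.3,-0.499,0.049,0.05,0.01,0.194,-0.019,0.3,-0.499,0.049,0.05,0.01,0.194,-0.019,0.3,-0.499,0.049,0.05,0.01,0.194,-0.019,0.3,-0.499,0.049,0.05,0.01,0.194,-0.019,0.3,-0.499,0.049,0.05,0.01,0.194,-0.019,0.3,-0.499,0.049,0.05,0.01,0.194,-0.019,0.3,-0.499,0.049,0.05,0.01,0.194,-0.019,0.3]'
python3 - <<'E'
from h import *
plan((REL+NW*.01,QR),(REL,QR))
E
```

```text
clock: 21.3
eef_pos: [0.4694, 0.2596, 0.2477]
tool_rot: [0.72, 0.694, -0.004, -0.002]
ft_force: [0.1, 0.3, -0.0]
grip_width: 0.0377
grasp_force: 60.5
clock: 22.13
eef_pos: [0.4313, 0.1904, 0.4279]
tool_rot: [0.703, 0.705, 0.058, -0.065]
ft_force: [0.9, 0.7, -1.2]
grip_width: 0.0377
grasp_force: 60.5
clock: 22.97
eef_pos: [0.4566, -0.05, 0.3622]
tool_rot: [0.63, 0.675, 0.26, -0.281]
ft_force: [-0.8, 0.5, -0.7]
grip_width: 0.0381
grasp_force: 60.5
[-0.002, -0.003, 0.158] [-0.002, -0.0, 0.0] rows>= 1.9
[-0.0, -0.0, 0.02] [0.0, 0.0, 0.0] rows>= 0.2
```

```bash
python3 -m pendant '[-0.002,-0.003,0.08,0,0,0,0.3,-0.002,-0.003,0.14,0,0,0,0.3,-0.002,-0.003,0.16,0,0,0,0.3,-0.002,-0.003,0.168,0,0,0,0.3,-0.002,-0.003,0.174,0,0,0,0.3,-0.002,-0.003,0.176,0,0,0,0.3,-0.002,-0.003,0.176,0,0,0,0.3,-0.002,-0.003,0.176,0,0,0,0.3,-0.002,-0.003,0.176,0,0,0,0.3,-0.002,-0.003,0.176,0,0,0,0.3]'
python3 -m pendant '[0,0,0,0,0,0,0.55,0,0,0,0,0,0,0.55,0,0,0,0,0,0,0.55,0,0,0,0,0,0,0.55,0,0,0,0,0,0,0.55,0,0,0,0,0,0,0.55,0,0,-0.02,0,0,0,0.6,0,0,-0.1,0,0,0,0.6,0,0,-0.2,0,0,0,0.6,0,0,-0.2,0,0,0,0.6]'
python3 - <<'E'
from h import *
c=bot.camera("top")
for t in tags(c):print(np.round(t[0],4),round(t[1],1),t[2],np.round(t[4],1))
im=c["pixels"].astype(int);m=((im[...,0]>140)&(im[...,0]-im[...,2]>45)).astype(np.uint8);m[:, :262]=0;m[:,345:]=0;m[:185]=0;m[225:]=0
print(m.sum())
T=(.4853,.3587);plan(WAY,((*T,.12),Rt(-6.6)))
E
```

```text
clock: 23.8
eef_pos: [0.4509, 0.0096, 0.2994]
tool_rot: [0.631, 0.675, 0.26, -0.281]
ft_force: [-0.7, -0.8, 0.3]
grip_width: 0.0378
grasp_force: 60.5
clock: 24.63
eef_pos: [0.4567, -0.0632, 0.3732]
tool_rot: [0.631, 0.675, 0.261, -0.279]
ft_force: [-0.5, 0.8, 0.7]
grip_width: 0.0512
grasp_force: 0.0
[0.4852 0.3586] 84.0 168 [184.6 208.4]
[0.4216 0.4063] 93.7 171 [171.3 226. ]
0
[0.442, -0.02, 0.277] [-0.01, -0.194, 0.019] rows>= 6.3
[0.225, 0.111, 0.669] [-0.003, -0.055, 0.037] rows>= 8.6
```

```bash
python3 -m pendant '[0.442,-0.02,0.277,-0.01,-0.194,0.019,0.6,0.442,-0.02,0.277,-0.01,-0.194,0.019,0.6,0.442,-0.02,0.277,-0.01,-0.194,0.019,0.6,0.442,-0.02,0.277,-0.01,-0.194,0.019,0.6,0.442,-0.02,0.277,-0.01,-0.194,0.019,0.6,0.442,-0.02,0.277,-0.01,-0.194,0.019,0.6,0.442,-0.02,0.277,-0.01,-0.194,0.019,0.6,0.442,-0.02,0.277,-0.01,-0.194,0.019,0.6,0.442,-0.02,0.277,-0.01,-0.194,0.019,0.6,0.442,-0.02,0.277,-0.01,-0.194,0.019,0.6]'
python3 -m pendant '[0.225,0.111,0.669,-0.003,-0.055,0.037,0.6,0.225,0.111,0.669,-0.003,-0.055,0.037,0.6,0.225,0.111,0.669,-0.003,-0.055,0.037,0.6,0.225,0.111,0.669,-0.003,-0.055,0.037,0.6,0.225,0.111,0.669,-0.003,-0.055,0.037,0.6,0.225,0.111,0.669,-0.003,-0.055,0.037,0.6,0.225,0.111,0.669,-0.003,-0.055,0.037,0.6,0.225,0.111,0.669,-0.003,-0.055,0.037,0.6,0.225,0.111,0.669,-0.003,-0.055,0.037,0.6,0.225,0.111,0.669,-0.003,-0.055,0.037,0.6]'
python3 - <<'E'
from h import *
c=bot.camera("top");s=bot.camera("scene")
for t in tags(c):print(np.round(t[0],4),round(t[1],1),t[2],np.round(t[4],1))
print([(np.round(b[0],1),b[1]) for b in blobs(s,25,(190,220,280,290))])
plan(((.4853,.3587,.026),Rt(-6.3)))
b=crop(s,285,150,365,210,4.8);cv2.imwrite("pics/r3.png",b)
E
```

```text
clock: 25.52
eef_pos: [0.4279, 0.1923, 0.4272]
tool_rot: [0.703, 0.705, 0.06, -0.064]
ft_force: [-0.8, -1.1, 0.1]
grip_width: 0.0513
grasp_force: 0.0
clock: 26.35
eef_pos: [0.4801, 0.3593, 0.1109]
tool_rot: [0.747, 0.665, -0.007, -0.003]
ft_force: [-0.6, 0.9, -0.7]
grip_width: 0.0513
grasp_force: 0.0
[0.5154 0.3783] 53.9 61 [179.3 200.3]
[(array([225.4, 258.6]), np.int32(58)), (array([231. , 274.1]), np.int32(146))]
[-0.001, 0.008, 0.181] [-0.003, 0.0, -0.002] rows>= 2.2
```

```bash
python3 -m pendant '[-0.001,0.008,0.08,0,0,0,0.6,-0.001,0.008,0.14,0,0,0,0.6,-0.001,0.008,0.16,0,0,0,0.6,-0.001,0.008,0.17,0,0,0,0.6,-0.001,0.008,0.176,0,0,0,0.6,-0.001,0.008,0.179,0,0,0,0.6,-0.001,0.008,0.179,0,0,0,0.6,-0.001,0.008,0.179,0,0,0,0.6,-0.001,0.008,0.179,0,0,0,0.6,-0.001,0.008,0.179,0,0,0,0.6]'
python3 -m pendant '[0,0,0,0,0,0,0.3,0,0,0,0,0,0,0.3,0,0,0,0,0,0,0.3,0,0,0,0,0,0,0.3,0,0,0,0,0,0,0.3,0,0,0,0,0,0,0.3,0,0,0,0,0,0,0.3,0,0,0,0,0,0,0.3,0,0,-0.01,0,0,0,0.3,0,0,-0.02,0,0,0,0.3]'
python3 - <<'E'
from h import *
plan(((.46,.31,.25),Rt(-2.4)),WAY,(REL+NW*.09,QR))
E
```

```text
clock: 27.28
eef_pos: [0.486, 0.3616, 0.0297]
tool_rot: [0.746, 0.666, -0.0, -0.002]
ft_force: [-0.1, 0.9, -0.2]
grip_width: 0.0508
grasp_force: 0.0
clock: 28.12
eef_pos: [0.4851, 0.3608, 0.0384]
tool_rot: [0.746, 0.666, -0.002, -0.003]
ft_force: [-0.2, 0.4, -0.4]
grip_width: 0.0373
grasp_force: 60.1
[-0.106, -0.041, -0.423] [-0.002, -0.0, -0.023] rows>= 5.3
[-0.242, -0.05, -0.36] [0.001, 0.056, -0.013] rows>= 5.2
[-0.499, 0.049, 0.05] [0.01, 0.194, -0.019] rows>= 6.0
```

```bash
python3 -m pendant '[0,0,-0.08,0,0,0,0.3,0,0,-0.16,0,0,0,0.3,-0.106,-0.041,-0.423,0,0,-0.023,0.3,-0.106,-0.041,-0.423,0,0,-0.023,0.3,-0.106,-0.041,-0.423,0,0,-0.023,0.3,-0.106,-0.041,-0.423,0,0,-0.023,0.3,-0.106,-0.041,-0.423,0,0,-0.023,0.3,-0.106,-0.041,-0.423,0,0,-0.023,0.3,-0.106,-0.041,-0.423,0,0,-0.023,0.3,-0.106,-0.041,-0.423,0,0,-0.023,0.3]'
python3 -m pendant '[-0.242,-0.05,-0.36,0.001,0.056,-0.013,0.3,-0.242,-0.05,-0.36,0.001,0.056,-0.013,0.3,-0.242,-0.05,-0.36,0.001,0.056,-0.013,0.3,-0.242,-0.05,-0.36,0.001,0.056,-0.013,0.3,-0.242,-0.05,-0.36,0.001,0.056,-0.013,0.3,-0.242,-0.05,-0.36,0.001,0.056,-0.013,0.3,-0.242,-0.05,-0.36,0.001,0.056,-0.013,0.3,-0.242,-0.05,-0.36,0.001,0.056,-0.013,0.3,-0.242,-0.05,-0.36,0.001,0.056,-0.013,0.3,-0.242,-0.05,-0.36,0.001,0.056,-0.013,0.3]'
python3 -m pendant '[-0.499,0.049,0.05,0.01,0.194,-0.019,0.3,-0.499,0.049,0.05,0.01,0.194,-0.019,0.3,-0.499,0.049,0.05,0.01,0.194,-0.019,0.3,-0.499,0.049,0.05,0.01,0.194,-0.019,0.3,-0.499,0.049,0.05,0.01,0.194,-0.019,0.3,-0.499,0.049,0.05,0.01,0.194,-0.019,0.3,-0.499,0.049,0.05,0.01,0.194,-0.019,0.3,-0.499,0.049,0.05,0.01,0.194,-0.019,0.3,-0.499,0.049,0.05,0.01,0.194,-0.019,0.3,-0.499,0.049,0.05,0.01,0.194,-0.019,0.3]'
python3 - <<'E'
from h import *
plan((REL+NW*.003+QR.apply([.003,0,0]),QR))
E
```

```text
clock: 28.95
eef_pos: [0.4596, 0.31, 0.2482]
tool_rot: [0.721, 0.692, -0.003, -0.003]
ft_force: [0.4, -0.3, -1.3]
grip_width: 0.0379
grasp_force: 60.4
clock: 29.78
eef_pos: [0.4308, 0.1906, 0.4273]
tool_rot: [0.704, 0.704, 0.059, -0.066]
ft_force: [0.3, 0.2, -0.3]
grip_width: 0.0375
grasp_force: 60.4
clock: 30.62
eef_pos: [0.4553, -0.0501, 0.3606]
tool_rot: [0.631, 0.674, 0.261, -0.283]
ft_force: [1.0, 0.6, 0.3]
grip_width: 0.0371
grasp_force: 60.4
[0.006, -0.001, 0.17] [-0.002, -0.001, -0.001] rows>= 2.0
```

```bash
python3 -m pendant '[0.006,-0.001,0.08,0,0,0,0.3,0.006,-0.001,0.14,0,0,0,0.3,0.006,-0.001,0.156,0,0,0,0.3,0.006,-0.001,0.164,0,0,0,0.3,0.006,-0.001,0.168,0,0,0,0.3,0.006,-0.001,0.17,0,0,0,0.3,0.006,-0.001,0.17,0,0,0,0.3,0.006,-0.001,0.17,0,0,0,0.3,0.006,-0.001,0.17,0,0,0,0.3,0.006,-0.001,0.17,0,0,0,0.3]'
python3 -m pendant '[0,0,0,0,0,0,0.55,0,0,0,0,0,0,0.55,0,0,0,0,0,0,0.55,0,0,0,0,0,0,0.55,0,0,0,0,0,0,0.55,0,0,0,0,0,0,0.55,0,0,-0.02,0,0,0,0.6,0,0,-0.1,0,0,0,0.6,0,0,-0.2,0,0,0,0.6,0,0,-0.2,0,0,0,0.6]'
python3 - <<'E'
from h import *
c=bot.camera("top")
for t in tags(c):print(np.round(t[0],4),round(t[1],1),t[2],np.round(t[4],1))
im=c["pixels"].astype(int);m=((im[...,0]>140)&(im[...,0]-im[...,2]>45)).astype(np.uint8);m[:, :262]=0;m[:,345:]=0;m[:185]=0;m[225:]=0
print(m.sum())
plan(WAY,((.4216,.4063,.12),Rt(4)))
E
```

```text
clock: 31.45
eef_pos: [0.4508, 0.0104, 0.3035]
tool_rot: [0.632, 0.673, 0.261, -0.281]
ft_force: [-0.6, -0.5, -0.7]
grip_width: 0.0377
grasp_force: 60.4
clock: 32.28
eef_pos: [0.4563, -0.0625, 0.3771]
tool_rot: [0.632, 0.674, 0.262, -0.279]
ft_force: [-0.5, 1.1, -0.0]
grip_width: 0.0511
grasp_force: 0.0
[0.4217 0.4064] 93.1 172 [171.3 226. ]
0
[0.435, -0.021, 0.283] [-0.009, -0.195, 0.018] rows>= 6.2
[0.318, -0.017, 0.686] [0.002, -0.056, -0.022] rows>= 9.1
```

```bash
python3 -m pendant '[0.435,-0.021,0.283,-0.009,-0.195,0.018,0.6,0.435,-0.021,0.283,-0.009,-0.195,0.018,0.6,0.435,-0.021,0.283,-0.009,-0.195,0.018,0.6,0.435,-0.021,0.283,-0.009,-0.195,0.018,0.6,0.435,-0.021,0.283,-0.009,-0.195,0.018,0.6,0.435,-0.021,0.283,-0.009,-0.195,0.018,0.6,0.435,-0.021,0.283,-0.009,-0.195,0.018,0.6,0.435,-0.021,0.283,-0.009,-0.195,0.018,0.6,0.435,-0.021,0.283,-0.009,-0.195,0.018,0.6,0.435,-0.021,0.283,-0.009,-0.195,0.018,0.6]'
python3 -m pendant '[0.318,-0.017,0.686,0.002,-0.056,-0.022,0.6,0.318,-0.017,0.686,0.002,-0.056,-0.022,0.6,0.318,-0.017,0.686,0.002,-0.056,-0.022,0.6,0.318,-0.017,0.686,0.002,-0.056,-0.022,0.6,0.318,-0.017,0.686,0.002,-0.056,-0.022,0.6,0.318,-0.017,0.686,0.002,-0.056,-0.022,0.6,0.318,-0.017,0.686,0.002,-0.056,-0.022,0.6,0.318,-0.017,0.686,0.002,-0.056,-0.022,0.6,0.318,-0.017,0.686,0.002,-0.056,-0.022,0.6,0.318,-0.017,0.686,0.002,-0.056,-0.022,0.6]'
python3 - <<'E'
from h import *
c=bot.camera("top");s=bot.camera("scene")
for t in tags(c):print(np.round(t[0],4),round(t[1],1),t[2],np.round(t[4],1))
print([(np.round(b[0],1),b[1]) for b in blobs(s,25,(190,220,280,290))])
plan(((.4216,.4053,.026),Rt(3.7)))
E
```

```text
clock: 33.17
eef_pos: [0.4279, 0.1925, 0.4273]
tool_rot: [0.703, 0.706, 0.059, -0.064]
ft_force: [0.1, -0.1, -0.4]
grip_width: 0.0513
grasp_force: 0.0
clock: 34.0
eef_pos: [0.4146, 0.4072, 0.1095]
tool_rot: [0.681, 0.732, -0.009, -0.003]
ft_force: [0.3, -0.9, 0.3]
grip_width: 0.0512
grasp_force: 0.0
[0.419  0.4208] 53.8 83 [167.3 226.8]
[(array([230.7, 274.5]), np.int32(86))]
[-0.003, 0.012, 0.178] [-0.003, 0.002, 0.002] rows>= 2.1
```

```bash
python3 -m pendant '[-0.003,0.012,0.08,0,0,0,0.6,-0.003,0.012,0.13,0,0,0,0.6,-0.003,0.012,0.16,0,0,0,0.6,-0.003,0.012,0.17,0,0,0,0.6,-0.003,0.012,0.176,0,0,0,0.6,-0.003,0.012,0.18,0,0,0,0.6,-0.003,0.012,0.18,0,0,0,0.6,-0.003,0.012,0.18,0,0,0,0.6,-0.003,0.012,0.18,0,0,0,0.6,-0.003,0.012,0.18,0,0,0,0.6]'
python3 -m pendant '[0,0,0,0,0,0,0.3,0,0,0,0,0,0,0.3,0,0,0,0,0,0,0.3,0,0,0,0,0,0,0.3,0,0,0,0,0,0,0.3,0,0,0,0,0,0,0.3,0,0,0,0,0,0,0.3,0,0,0,0,0,0,0.3,0,0,-0.01,0,0,0,0.3,0,0,-0.02,0,0,0,0.3]'
python3 - <<'E'
from h import *
plan(((.43,.33,.25),Rt(0)),WAY,(REL+NW*.09,QR))
E
```

```text
clock: 34.93
eef_pos: [0.4234, 0.4085, 0.0294]
tool_rot: [0.681, 0.733, -0.001, -0.002]
ft_force: [0.4, 0.2, -0.2]
grip_width: 0.0516
grasp_force: 0.0
clock: 35.77
eef_pos: [0.4225, 0.4077, 0.0381]
tool_rot: [0.681, 0.733, -0.003, -0.002]
ft_force: [0.2, -0.2, -1.2]
grip_width: 0.0373
grasp_force: 60.1
[-0.156, 0.001, -0.424] [-0.002, 0.0, 0.023] rows>= 5.4
[-0.28, 0.0, -0.36] [0.0, 0.056, 0.0] rows>= 5.5
[-0.499, 0.049, 0.05] [0.01, 0.194, -0.019] rows>= 6.0
```

```bash
python3 -m pendant '[0,0,-0.08,0,0,0,0.3,0,0,-0.16,0,0,0,0.3,-0.156,0,-0.424,0,0,0.023,0.3,-0.156,0,-0.424,0,0,0.023,0.3,-0.156,0,-0.424,0,0,0.023,0.3,-0.156,0,-0.424,0,0,0.023,0.3,-0.156,0,-0.424,0,0,0.023,0.3,-0.156,0,-0.424,0,0,0.023,0.3,-0.156,0,-0.424,0,0,0.023,0.3,-0.156,0,-0.424,0,0,0.023,0.3]'
python3 -m pendant '[-0.28,0,-0.36,0,0.056,0,0.3,-0.28,0,-0.36,0,0.056,0,0.3,-0.28,0,-0.36,0,0.056,0,0.3,-0.28,0,-0.36,0,0.056,0,0.3,-0.28,0,-0.36,0,0.056,0,0.3,-0.28,0,-0.36,0,0.056,0,0.3,-0.28,0,-0.36,0,0.056,0,0.3,-0.28,0,-0.36,0,0.056,0,0.3,-0.28,0,-0.36,0,0.056,0,0.3,-0.28,0,-0.36,0,0.056,0,0.3]'
python3 -m pendant '[-0.499,0.049,0.05,0.01,0.194,-0.019,0.3,-0.499,0.049,0.05,0.01,0.194,-0.019,0.3,-0.499,0.049,0.05,0.01,0.194,-0.019,0.3,-0.499,0.049,0.05,0.01,0.194,-0.019,0.3,-0.499,0.049,0.05,0.01,0.194,-0.019,0.3,-0.499,0.049,0.05,0.01,0.194,-0.019,0.3,-0.499,0.049,0.05,0.01,0.194,-0.019,0.3,-0.499,0.049,0.05,0.01,0.194,-0.019,0.3,-0.499,0.049,0.05,0.01,0.194,-0.019,0.3,-0.499,0.049,0.05,0.01,0.194,-0.019,0.3]'
python3 - <<'E'
from h import *
plan((REL+NW*.003+QR.apply([.003,0,0]),QR))
E
```

```text
clock: 36.6
eef_pos: [0.4291, 0.3302, 0.2486]
tool_rot: [0.707, 0.708, -0.004, -0.002]
ft_force: [-0.2, -1.1, -0.9]
grip_width: 0.0374
grasp_force: 60.5
clock: 37.43
eef_pos: [0.4306, 0.1912, 0.4279]
tool_rot: [0.704, 0.705, 0.058, -0.065]
ft_force: [-0.0, -0.2, 0.6]
grip_width: 0.0376
grasp_force: 60.5
clock: 38.27
eef_pos: [0.4554, -0.0494, 0.3622]
tool_rot: [0.631, 0.675, 0.259, -0.282]
ft_force: [-1.0, 0.2, -0.5]
grip_width: 0.0377
grasp_force: 60.5
[0.003, -0.001, 0.171] [-0.002, -0.0, -0.0] rows>= 2.1
```

```bash
python3 -m pendant '[0.005,-0.001,0.08,0,0,0,0.3,0.005,-0.001,0.14,0,0,0,0.3,0.005,-0.001,0.156,0,0,0,0.3,0.005,-0.001,0.164,0,0,0,0.3,0.005,-0.001,0.168,0,0,0,0.3,0.005,-0.001,0.17,0,0,0,0.3,0.005,-0.001,0.17,0,0,0,0.3,0.005,-0.001,0.17,0,0,0,0.3,0.005,-0.001,0.17,0,0,0,0.3,0.005,-0.001,0.17,0,0,0,0.3]'
python3 -m pendant '[0,0,0,0,0,0,0.55,0,0,0,0,0,0,0.55,0,0,0,0,0,0,0.55,0,0,0,0,0,0,0.55,0,0,0,0,0,0,0.55,0,0,0,0,0,0,0.55,0,0,-0.02,0,0,0,0.6,0,0,-0.1,0,0,0,0.6,0,0,-0.2,0,0,0,0.6,0,0,-0.2,0,0,0,0.6]'
python3 - <<'E'
from h import *
plan(((.29,.02,.42),Rt(3.7,0)))
E
```

```text
clock: 39.1
eef_pos: [0.4508, 0.0102, 0.3041]
tool_rot: [0.632, 0.674, 0.26, -0.281]
ft_force: [0.0, 0.5, 0.3]
grip_width: 0.0373
grasp_force: 60.5
clock: 39.93
eef_pos: [0.4565, -0.0624, 0.3779]
tool_rot: [0.632, 0.674, 0.26, -0.279]
ft_force: [-0.3, 0.1, 0.2]
grip_width: 0.051
grasp_force: 0.0
[0.191, -0.322, 0.072] [-0.001, -0.249, -0.0] rows>= 6.3
```

```bash
python3 -m pendant '[0.191,-0.322,0.072,-0.001,-0.249,0,0,0.191,-0.322,0.072,-0.001,-0.249,0,0,0.191,-0.322,0.072,-0.001,-0.249,0,0,0.191,-0.322,0.072,-0.001,-0.249,0,0,0.191,-0.322,0.072,-0.001,-0.249,0,0,0.191,-0.322,0.072,-0.001,-0.249,0,0,0.191,-0.322,0.072,-0.001,-0.249,0,0,0.191,-0.322,0.072,-0.001,-0.249,0,0,0.191,-0.322,0.072,-0.001,-0.249,0,0,0.191,-0.322,0.072,-0.001,-0.249,0,0]'
python3 - <<'E'
from h import *
c=bot.camera("top");s=bot.camera("scene");ca,sa=np.cos(p[2]),np.sin(p[2])
im=c["pixels"].max(2);sub=im[208:222,364:382];print(sub)
m=np.zeros_like(im);m[208:222,364:382]=(sub<75);n,l,st,ce=cv2.connectedComponentsWithStats(m.astype(np.uint8));
for i in range(1,n):
    X=onz(c,ce[i],.105);d=X[:2]-p[:2];print(ce[i],st[i],X.round(4),(1000*np.array([ca*d[0]+sa*d[1],-sa*d[0]+ca*d[1]])).round(1))
print([(np.round(t[0],3),t[2]) for t in tags(c,box=(150,185,400,245))])
cv2.imwrite("pics/k.png",np.hstack([crop(c,300,180,400,245,4),crop(s,285,135,385,200,4)]))
E
```

```text
clock: 40.77
eef_pos: [0.2889, 0.0221, 0.4171]
tool_rot: [0.684, 0.73, -0.0, -0.003]
ft_force: [0.4, -0.3, 0.1]
grip_width: -0.0002
grasp_force: 0.0
[[175 174 174 133  84 130 170 198 199 173 173 158 168 197 209 210 208 209]
 [173 174 175 161 149 106 142 191 198 166 163 146 157 194 208 210 209 209]
 [176 175 174 175 173 121 123 186 201 180 169 144 156 195 209 209 209 208]
 [175 176 174 152 139 107  80 129 144 128 120 102 122 173 202 208 209 208]
 [175 175 175 133  99  75  58  61  64  57  56  54  69 133 192 209 209 209]
 [174 175 173 133  84  46  56  61  61  59  55  54  50 109 146 157 159 157]
 [174 172 171 132  84  47  53  62  61  61  58  60  58 125 143 144 149 150]
 [172 172 173 132  97  61  48  58  56  54  48  48  70 162 187 185 183 181]
 [172 172 172 156 121  80  55  83 120 121 108 126 127 157 171 173 170 163]
 [171 170 171 173 162 156 114 118 174 182 140 119 125 148 177 189 189 186]
 [152 140 147 151 170 179 132 115 186 202 176 108  85 149 195 208 208 209]
 [164 150 138 114 120 158 167 131 183 202 160  90  59 144 183 203 209 209]
 [164 134 110  79  59 132 188 151 186 204 131  44  44 148 170 197 209 209]
 [157 116  77  55  51  92 142 117 182 205 140  63  39 154 173 196 208 209]]
[372.53125 213.625  ] [369 212   8   5  32] [ 0.4473 -0.3001  0.105 ] [ -27.3 -114. ]
[375.6 220.2] [375 219   2   3   5] [ 0.4246 -0.3094  0.105 ] [ -50.5 -121.8]
[367.66666667 220.66666667] [367 220   2   2   3] [ 0.4233 -0.2823  0.105 ] [-50.  -94.7]
[]
```

View pics/k.png

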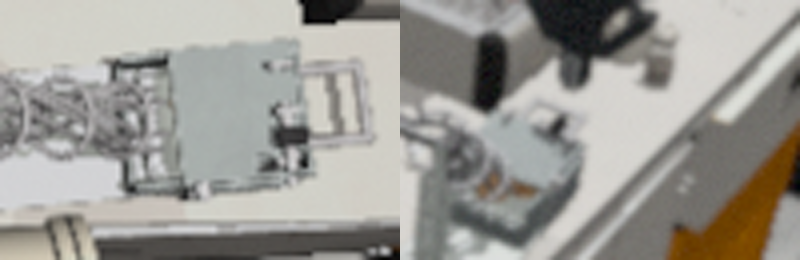

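The view shows the drawer mouth with orange tags inside at about (485,185) and (520,190) in the scene half. The ramp and mat are empty, and the dark knob is at (290,135) in the top half. Next is the lock.

```bash
python3 - <<'E'
from h import *
d=Rt(3.7);a=T2W((-80,-114,0))[:2];b=T2W((-49,-114,0))[:2]
plan(((*a,.22),d),((*a,.12),d),((*b,.12),d))
E
```

```text
[-0.664, 0.171, 0.391] [-0.002, -0.001, -0.0] rows>= 9.5
[0.0, 0.0, 0.2] [0.0, 0.0, 0.0] rows>= 2.4
[0.0, 0.062, 0.0] [0.0, 0.0, 0.0] rows>= 0.7
```

```bash
python3 -m pendant '[-0.664,0.171,0.391,-0.002,-0.001,0,0,-0.664,0.171,0.391,-0.002,-0.001,0,0,-0.664,0.171,0.391,-0.002,-0.001,0,0,-0.664,0.171,0.391,-0.002,-0.001,0,0,-0.664,0.171,0.391,-0.002,-0.001,0,0,-0.664,0.171,0.391,-0.002,-0.001,0,0,-0.664,0.171,0.391,-0.002,-0.001,0,0,-0.664,0.171,0.391,-0.002,-0.001,0,0,-0.664,0.171,0.391,-0.002,-0.001,0,0,-0.664,0.171,0.391,-0.002,-0.001,0,0]'
python3 -m pendant '[0,0,0.07,0,0,0,0,0,0,0.14,0,0,0,0,0,0,0.18,0,0,0,0,0,0,0.19,0,0,0,0,0,0,0.19,0,0,0,0,0,0,0.19,0,0,0,0,0,0,0.19,0,0,0,0,0,0,0.19,0,0,0,0,0,0,0.19,0,0,0,0,0,0,0.19,0,0,0,0]'
python3 - <<'E'
from h import *
d=Rt(3.7);b=T2W((-49,-114,0))[:2]
plan(((*b,.12),d))
E
```

```text
clock: 41.7
eef_pos: [0.3944, -0.3071, 0.2167]
tool_rot: [0.685, 0.728, 0.001, -0.001]
ft_force: [-0.3, 0.1, 0.6]
grip_width: -0.0004
grasp_force: 0.0
clock: 42.53
eef_pos: [0.3965, -0.3031, 0.1269]
tool_rot: [0.683, 0.73, 0.001, 0.002]
ft_force: [0.2, 0.6, -1.5]
grip_width: -0.0004
grasp_force: 0.0
[-0.001, 0.058, 0.014] [0.002, 0.0, 0.001] rows>= 0.7
```

```bash
python3 -m pendant '[0,0,0.012,0,0,0,0,0,0,0.013,0,0,0,0,0,0.03,0.013,0,0,0,0,0,0.05,0.013,0,0,0,0,0,0.06,0.013,0,0,0,0,0,0.07,0.013,0,0,0,0,0,0.08,0.013,0,0,0,0,0,0.09,0.013,0,0,0,0,0,0.1,0.013,0,0,0,0,0,0.1,0.013,0,0,0,0]'
python3 -m pendant '[0,0.004,0,0,0,0,0,0,0.008,0,0,0,0,0,0,0.012,0,0,0,0,0,0,0.016,0,0,0,0,0,0,0.018,0,0,0,0,0,0,0.018,0,0,0,0,0,0,0.018,0,0,0,0,0,0,0.018,0,0,0,0,0,0,0.018,0,0,0,0,0,0,0.018,0,0,0,0,0]'
python3 - <<'E'
from h import *
c=bot.camera("top");ca,sa=np.cos(p[2]),np.sin(p[2]);o=bot.get_obs();d=o["eef_pos"][:2]-p[:2];print(np.round(1000*np.array([ca*d[0]+sa*d[1],-sa*d[0]+ca*d[1]]),1),o["ft_force"])
E
```

```text
clock: 43.37
eef_pos: [0.4466, -0.2993, 0.1193]
tool_rot: [0.683, 0.73, 0.001, 0.001]
ft_force: [0.1, -0.2, 0.2]
grip_width: 0.0006
grasp_force: 0.0
clock: 44.2
eef_pos: [0.4541, -0.2987, 0.1193]
tool_rot: [0.683, 0.73, 0.001, 0.0]
ft_force: [-4.6, 1.8, 0.1]
grip_width: -0.0003
grasp_force: 2.5
[ -20.4 -113. ] [-5.64376165  0.21526865  0.61094642]
```

```bash
python3 -m pendant '[0,0.004,0,0,0,0,0,0,0.006,0,0,0,0,0,0,0.008,0,0,0,0,0,0,0.01,0,0,0,0,0,0,0.01,0,0,0,0,0,0,0.01,0,0,0,0,0,0,0.01,0,0,0,0,0,0,0.01,0,0,0,0,0,0,0.01,0,0,0,0,0,0,0.01,0,0,0,0,0]'
python3 -m pendant '[0,0.004,0,0,0,0,0,0,0.008,0,0,0,0,0,0,0.012,0,0,0,0,0,0,0.014,0,0,0,0,0,0,0.014,0,0,0,0,0,0,0.014,0,0,0,0,0,0,0.014,0,0,0,0,0,0,0.014,0,0,0,0,0,0,0.014,0,0,0,0,0,0,0.014,0,0,0,0,0]'
```

```text
clock: 45.08
eef_pos: [0.4549, -0.2986, 0.119]
tool_rot: [0.684, 0.729, -0.002, -0.002]
ft_force: [-15.4, -0.8, 7.5]
grip_width: -0.0001
grasp_force: 8.6
clock: 45.92
eef_pos: [0.4559, -0.2984, 0.1189]
tool_rot: [0.685, 0.728, -0.007, -0.007]
ft_force: [-31.4, -1.1, 17.0]
grip_width: 0.0001
grasp_force: 17.5
```

```bash
python3 -m pendant '[0,-0.03,0,0,0,0,0,0,-0.06,0,0,0,0,0,0,-0.06,-0.06,0,0,0,0,0,-0.06,-0.12,0,0,0,0,0,-0.06,-0.12,0,0,0,0,0,-0.06,-0.12,0,0,0,0,0,-0.06,-0.12,0,0,0,0,0,-0.06,-0.12,0,0,0,0,0,-0.06,-0.12,0,0,0,0,0,-0.06,-0.12,0,0,0,0]'
python3 - <<'E'
from h import *
d=Rt(3.7);a=T2W((-1,-166,0))[:2]
plan(((*a,.16),d),((*a,.085),d))
E
```

```text
clock: 46.75
eef_pos: [0.4364, -0.2997, 0.1784]
tool_rot: [0.683, 0.73, 0.001, 0.0]
ft_force: [0.5, 0.3, -0.2]
grip_width: 0.0
grasp_force: 0.0
[-0.107, 0.074, 0.037] [0.001, -0.0, 0.001] rows>= 1.6
[0.0, 0.0, 0.15] [0.0, 0.0, 0.0] rows>= 1.8
```

```bash
python3 -m pendant '[-0.107,0.074,0.037,0,0,0,0,-0.107,0.074,0.037,0,0,0,0,-0.107,0.074,0.037,0,0,0,0,-0.107,0.074,0.037,0,0,0,0,-0.107,0.074,0.037,0,0,0,0,-0.107,0.074,0.08,0,0,0,0,-0.107,0.074,0.13,0,0,0,0,-0.107,0.074,0.16,0,0,0,0,-0.107,0.074,0.187,0,0,0,0,-0.107,0.074,0.187,0,0,0,0]'
python3 -m pendant '[-0.02,0,0,0,0,0,0,-0.02,0,0,0,0,0,0,-0.04,0,0,0,0,0,0,-0.05,0,0,0,0,0,0,-0.06,0,0,0,0,0,0,-0.07,0,0,0,0,0,0,-0.08,0,0,0,0,0,0,-0.09,0,0,0,0,0,0,-0.1,0,0,0,0,0,0,-0.1,0,0,0,0,0,0]'
python3 - <<'E'
from h import *
d=Rt(3.7);plan(((*T2W((-1,-258,0))[:2],.082),d))
E
```

```text
clock: 47.58
eef_pos: [0.4751, -0.3488, 0.0835]
tool_rot: [0.683, 0.73, 0.001, -0.002]
ft_force: [-0.3, 0.7, -0.1]
grip_width: 0.0002
grasp_force: 0.0
clock: 48.42
eef_pos: [0.4836, -0.4047, 0.0868]
tool_rot: [0.684, 0.73, 0.001, 0.005]
ft_force: [-0.1, 0.2, -0.1]
grip_width: -0.0002
grasp_force: 0.2
[-0.075, -0.007, 0.01] [0.003, 0.002, 0.0] rows>= 0.9
```

```bash
python3 -m pendant '[0,-0.004,0.006,0,0,0,0,0,-0.004,0.012,0,0,0,0,-0.01,-0.006,0.012,0,0,0,0,-0.02,-0.007,0.012,0,0,0,0,-0.03,-0.007,0.012,0,0,0,0,-0.04,-0.007,0.012,0,0,0,0,-0.05,-0.007,0.012,0,0,0,0,-0.06,-0.007,0.012,0,0,0,0,-0.07,-0.007,0.012,0,0,0,0,-0.075,-0.007,0.012,0,0,0,0]'
python3 -m pendant '[-0.004,0,0,0,0,0,0,-0.008,0,0,0,0,0,0,-0.012,0,0,0,0,0,0,-0.016,0,0,0,0,0,0,-0.018,0,0,0,0,0,0,-0.018,0,0,0,0,0,0,-0.018,0,0,0,0,0,0,-0.018,0,0,0,0,0,0,-0.018,0,0,0,0,0,0,-0.018,0,0,0,0,0,0]'
python3 - <<'E'
from h import *
ca,sa=np.cos(p[2]),np.sin(p[2]);o=bot.get_obs();d=o["eef_pos"][:2]-p[:2];print(np.round(1000*np.array([ca*d[0]+sa*d[1],-sa*d[0]+ca*d[1]]),1))
E
```

```text
clock: 49.25
eef_pos: [0.4797, -0.4395, 0.0801]
tool_rot: [0.684, 0.73, 0.001, 0.001]
ft_force: [0.7, 2.3, -0.4]
grip_width: -0.0003
grasp_force: 1.0
clock: 50.08
eef_pos: [0.48, -0.4444, 0.0799]
tool_rot: [0.683, 0.731, 0.003, -0.001]
ft_force: [-0.0, 9.0, 3.9]
grip_width: 0.0002
grasp_force: 4.7
[  -4.  -260.1]
```

```bash
python3 -m pendant '[-0.006,0,0,0,0,0,0,-0.012,0,0,0,0,0,0,-0.016,0,0,0,0,0,0,-0.016,0,0,0,0,0,0,-0.016,0,0,0,0,0,0,-0.016,0,0,0,0,0,0,-0.016,0,0,0,0,0,0,-0.016,0,0,0,0,0,0,-0.016,0,0,0,0,0,0,-0.016,0,0,0,0,0,0]'
python3 -m pendant '[0.02,0,0,0,0,0,0,0.038,0,0,0,0,0,0,0.038,0,0,0,0,0,0,0.038,0,-0.06,0,0,0,0,0.038,0,-0.14,0,0,0,0,0.038,0,-0.22,0,0,0,0,0.038,0,-0.3,0,0,0,0,0.038,0,-0.36,0,0,0,0,0.038,0,-0.36,0,0,0,0,0.038,0,-0.36,0,0,0,0]'
python3 - <<'E'
from h import *
plan(((.30,-.2,.35),Rt(3.7)))
E
```

```text
clock: 50.92
eef_pos: [0.4799, -0.445, 0.0791]
tool_rot: [0.681, 0.732, 0.007, -0.007]
ft_force: [-2.0, 25.8, 10.8]
grip_width: 0.0002
grasp_force: 13.2
clock: 51.75
eef_pos: [0.4797, -0.4388, 0.2635]
tool_rot: [0.684, 0.73, 0.001, 0.005]
ft_force: [-0.1, 0.5, -1.0]
grip_width: 0.0001
grasp_force: 0.0
[0.499, -0.326, -0.179] [0.003, 0.002, 0.0] rows>= 7.5
```

```bash
python3 -m pendant '[0.3,-0.326,-0.179,0,0,0,0,0.499,-0.326,-0.179,0,0,0,0,0.499,-0.326,-0.179,0,0,0,0,0.7,-0.326,-0.179,0,0,0,0,0.7,-0.326,-0.179,0,0,0,0,0.7,-0.326,-0.179,0,0,0,0,0.7,-0.326,-0.179,0,0,0,0,0.7,-0.326,-0.179,0,0,0,0,0.7,-0.326,-0.179,0,0,0,0,0.7,-0.326,-0.179,0,0,0,0]'
python3 - <<'E'
from h import *
c=bot.camera("top");s=bot.camera("scene")
a=crop(c,300,180,420,245,6.6);b=np.hstack([cv2.resize(c["pixels"][180:245,95:245,::-1],(396,170)),cv2.resize(s["pixels"][135:200,280,None].repeat(1,1) if 0 else s["pixels"][120:200,260:400,::-1],(396,170))])
cv2.imwrite("pics/end.png",np.vstack([a,b]));print(a.shape,b.shape)
E
```

```text
clock: 52.58
eef_pos: [0.2905, -0.0963, 0.3484]
tool_rot: [0.683, 0.73, 0.001, 0.0]
ft_force: [0.5, 0.8, 0.5]
grip_width: 0.0003
grasp_force: 0.0
(429, 792, 3) (170, 792, 3)
```

View pics/end.png

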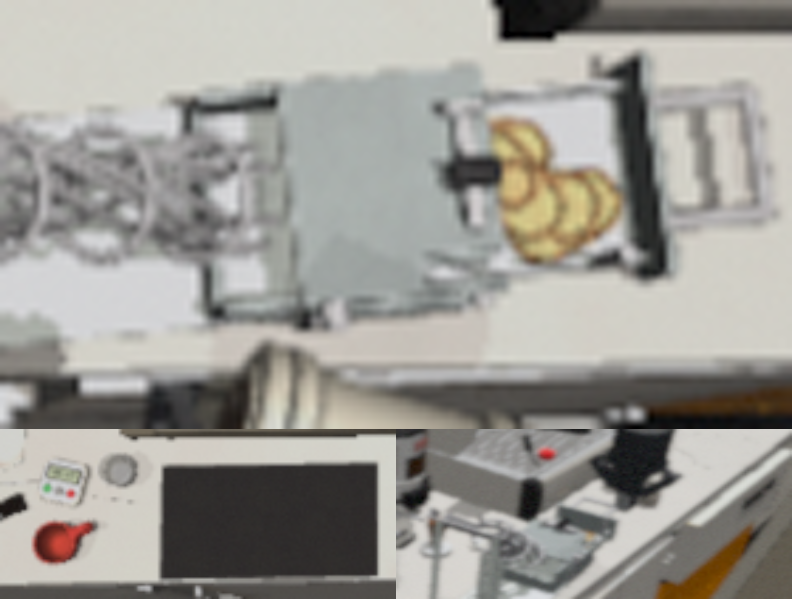

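The drawer is fully out with four rimmed tags, emblem side up, at about (500–620, 120–260). The knob has moved aside to (472,172) and the door is shut. The cup and shot glass are standing and the mat is empty.

```bash
python3 -c "
from workcell import bot
print(bot.job_done())"
```

```text
the job is handed in; nothing more can be done
None
```

I shut the door, put all four tags through the turner emblem side up, slid the lock fully aside and left the drawer open with the tags in it; the cup and shot glass still stand, the waisted glass wasn't re-checked in the last picture, and the job is handed in (no verdict came back).

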